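Unload drilled hanger straps and hang them on the paint rack

ROBOT

A 7-joint arm with a two-finger parallel gripper is mounted at the origin on the work surface. World frame = base frame: x ahead of the robot, y to its left, z up, the work surface at z = 0. Lengths are in m, angles in rad, forces in N, time in s.
With the tool pointing down it reaches from about 0.425 to 1.025 m from the base axis. Payload 3.6 kg.
Tool frame: the origin (TCP) lies on the centre line of the jaws, within the pads' length; the fingertips stand 8 mm ahead of it and the grasp point (between the pads) lies 11 mm behind it; z points along the fingers, y is the direction in which the jaws open and shut (so a half turn about z gives the same grasp; the last joint's range is limited). The gripper opens to 85 mm and grips with 20 to 120 N. Pads are 22 mm wide; open, the fingers measure 114 mm over their backs; the gripper's body (76 mm by 85 mm) begins 54 mm behind the grasp point. The pads swing forward as they close: fully open they stand 13 mm farther back than shut.
Start: joints at [1.234, 0.591, 0.048, 1.609, -0.033, 0.943, -0.034], TCP at [0.174, -0.704, 0.239] pointing down, gripper open.
Joint ranges: [-2.69, 2.69], [-0.47, 2.24], [-1.27, 1.36], [0.19, 2.51], [-1.53, 4.68], [0.08, 2.07], [-3.09, 3.09]. Speed limits (rad/s): [2.57, 2.57, 3.14, 3.14, 3.14, 3.14, 3.14].

INTERFACE

Orientations are given as a unit quaternion [x, y, z, w].
In Python, from workcell import sense, get_image, calibration, job_done, spot_in, cut_out, place_of gives the robot as it stands.
- The arm moves only by the tool arm_command, never from a script. Its argument "moves" is a list of rows, each a list of 7 numbers: the turn, a rotation vector about the tool's x, y, z in degrees, then the shift along the tool's x, y, z in cm, then the finger opening in cm, from 0 to 8.54. A call has 1 to 20 rows; each row is the pose to reach, as a shift and turn from the pose commanded when the call began, along the tool's axes at that moment; what a row does not reach only later rows make up. A row lasts 1/12 s, in which the tool goes at most 41.7 mm and 7.16 degrees, less where a joint would pass 70% of its speed; a pose out of reach is approached as far as the arm can. A call with a gripper value outside its range is refused whole. The fingers move at their own pace and stop on an object; "newtons" is the grip in N (left out, the last holds). Time passes only in rows, so rows that repeat a pose let the fingers close. It gives the time, the measured TCP pose, the force and the opening at its end, in the units of the state.
- sense(): the state, without advancing time (a new reading comes with each control period).
- get_image(name): name is "scene" or "side" or "wrist"; returns the picture (400x640x3 uint8, red, green, blue); there is no depth.
- calibration(name): a dict with "fx", "fy", "cx", "cy" (pixels), "extrinsics" (4x4, takes a point from world to camera coordinates). Camera axes: x right, y down, z forward; pixel columns grow to the right and rows downward; lengths in m; the calibration is good to about 2 mm. A picture is of the moment at which its call begins: read the wrist's pose just before it. calibration takes no time and is no camera call; for the wrist camera it gives the pose at the moment of the call.
- job_done(): hands the job in, once; it reports no verdict.
Trained networks look in the newest picture that a camera, given by its name, has taken for a name from the list of things; names that differ only in an ending like _2 or _b are one class to them, and where a whole thing is asked for, a point or a joint stands for the part that bears it (a point fixed in the world has none). Each returns a list of dicts, best first, with "confidence" (0 to 1); they miss things now and then, are a little off and sometimes report something else, mostly with a low value. They report only what shows in the picture. A call takes as long as a camera call.
- spot_in(thing, camera): "centre" ([column, row] in pixels, amid what is visible of it).
- cut_out(thing, camera): "region" (400x640 bool, what is visible of it) and "centre" ([column, row] in pixels, amid what is visible of it).
- place_of(thing, camera): "centre" ([column, row] in pixels: a listed point, or the origin of a listed thing).
The state is a dict: "clock": time; "q": joint angles; "qd": joint speeds; "joint_torque": joint torques, N m; "tcp_pos": TCP position; "tool_rot": TCP orientation; "contact_force": force on the tool from outside, world axes, zero at the start; "moment": the same for the moment, N m; "grip_width": opening from 0.0 (shut) to 1.0 (fully open).
Only numpy, scipy, OpenCV 4.12 (cv2) and the standard library are available. Lean on these libraries where they do the work, as an engineer would, in place of code of your own. Each camera call takes 0.05 s, during which the arm holds its last target.

TASK

The steel door-hanger straps in the drilling fixture (two or three of them) are drilled and must go on the paint rack: draw the bolt, swing the clamp bar right up and back, slide each strap out from under it by pulling it off the end of its tongue, and hang it by its hook over the rail of the paint rack, the straps side by side without touching one another and hanging freely. When all of them hang there, swing the empty clamp bar fully down again and push the bolt home. The rack stands loose on the bench, so keep it upright, and do not disturb the tin, cup and offcut lying about.

Things in the scene. Friction and masses are not known exactly. Their poses are not given: they have to be found in the camera images.
- fixture: Wooden drilling fixture screwed to the bench. Origin on the bench below the middle of its bed's front face; x = the way the straps slide out, z up. Bed: x -155..0, 250 mm wide, top z = 75. In front of it 3 tongues at y = -75, 0, 75 mm carry the straps. Base board x -165..60, 290 wide, 14 thick. Corner x -155..-70, y 112..142: bolt carrier, 92 high, staples to 111 mm.
- tongue_mid (a point): Top of the middle tongue's tip (fixture x = 110, y = 0, z = 75 mm). Tongues: from the bed to x = 110, 20 mm wide, z = 45..75, free space beside and below. Straps (28 wide) lie flat on them, overhanging 4 mm each side, the rear part on the bed between guide strips (x -53..-3, 5 mm high, 8 wide, 32 mm apart).
- clamp_bar (a joint): Hinged steel clamp bar lying across the straps, 26 mm wide, about 230 long, centre 80 mm ahead of its hinge, two side arms. Rad: 0 = down, grows as its front swings up and back to fixture -x, 1.75 = back against its stop. Stiff hinge (about 0.3 N m): stays where left. 0.32 kg. The bolt, if home, blocks it from lifting, and from shutting.
- clamp_grip (a point): Middle of the clamp bar's grip, a round rod 12 mm thick parallel to fixture y, free over 56 mm between two thin stays. It swings with the bar, 117 mm from the hinge axis. Shut: fixture x = -10, y = 0, z = 127 mm (30 mm ahead of the bar's middle, 35 mm above it).
- clamp_hinge (a point): Middle of the clamp bar's hinge axis, which runs along fixture y (fixture x = -120, y = 0, z = 87 mm).
- bolt (a joint): Barrel bolt, in m: 0 = home (rod over a lug at the +y end of the clamp bar), grows as the knob is drawn to fixture -x, 0.036 = fully drawn; clear of the lug above 0.026. Friction about 3 N; stays where left.
- bolt_knob (a point): Point on the bolt's upright knob: a pin 12 mm thick with a 16 mm ball end; this point is 28 mm above the rod's axis and 16 mm below the knob's top. Home: fixture x = -110, y = 124, z = 132 mm.
- strap_a: Steel strap (all alike; one may be absent), 28 mm wide, 6 thick, about 0.33 kg. Flat shank x -180..6 mm, z 0..6; at +x a square hook bent down: web x 0..6, z -44..6; lip back to x = -30, z -44..-38. Gap 38 mm, mouth facing -x. Origin: shank's underside at the web's inner face. Centre of mass x = -65, z = -6. Starts hooked round a tongue: slide 35 mm or more along fixture x before lifting.
- strap_b: Steel strap (all alike; one may be absent), 28 mm wide, 6 thick, about 0.33 kg. Flat shank x -180..6 mm, z 0..6; at +x a square hook bent down: web x 0..6, z -44..6; lip back to x = -30, z -44..-38. Gap 38 mm, mouth facing -x. Origin: shank's underside at the web's inner face. Centre of mass x = -65, z = -6. Starts hooked round a tongue: slide 35 mm or more along fixture x before lifting.
- strap_c: Steel strap (all alike; one may be absent), 28 mm wide, 6 thick, about 0.33 kg. Flat shank x -180..6 mm, z 0..6; at +x a square hook bent down: web x 0..6, z -44..6; lip back to x = -30, z -44..-38. Gap 38 mm, mouth facing -x. Origin: shank's underside at the web's inner face. Centre of mass x = -65, z = -6. Starts hooked round a tongue: slide 35 mm or more along fixture x before lifting.
- strap_a_hook (a point): Point inside the hook of that strap (strap x = -7, y = 0, z = -19 mm); about where the rail's axis lies when the strap hangs.
- strap_b_hook (a point): Point inside the hook of that strap (strap x = -7, y = 0, z = -19 mm); about where the rail's axis lies when the strap hangs.
- strap_c_hook (a point): Point inside the hook of that strap (strap x = -7, y = 0, z = -19 mm); about where the rail's axis lies when the strap hangs.
- rack: Steel paint rack, 3 kg, standing loose. Origin on the bench under its middle, z up. Rail: round bar 14 mm thick along rack y, axis x = 0, z = 225 mm, 322 mm clear between 18 mm square posts at y = +-170. Feet under the posts: 200 mm along x, 30 wide, 12 high; 12 mm high cross bar on the bench under the rail. Its -x side looks towards the robot.
- rail_mid (a point): Middle of the rail's axis (rack z = 225 mm). Straps may hang facing either way.
- stain_tin: Bystander: stain tin, 80 mm in diameter, 105 mm high, standing.
- brush_cup: Bystander: empty white cup, 84 mm across, 105 mm high, standing.
- offcut: Bystander: dark wood offcut 120 x 60 x 22 mm, lying flat.

How it is judged:
On the way, in this order (a step that is already met when the one before it is completed fails the run):
1. the bolt is drawn clear while the clamp bar is still down (value of joint bolt above 0.026 m and value of joint clamp_bar below 0.06 rad), for 0.1 s.
2. the clamp bar is swung up and back, past upright (value of joint clamp_bar above 1.5 rad), for 0.2 s.
3. every strap hangs by its hook on the rail, let go (x of strap_a_hook in the frame of rack between -0.03 and 0.03 m and y of strap_a_hook in the frame of rack between -0.16 and 0.16 m and z of strap_a_hook in the frame of rack between 0.205 and 0.25 m and angle between each of strap_a, strap_b, strap_c's own x axis and vertical below 0.45 rad and contact force between each of strap_a, strap_b, strap_c and rack above 1 N and contact force between each of strap_a, strap_b, strap_c and the fingers below 0.3 N and x of strap_b_hook in the frame of rack between -0.03 and 0.03 m and y of strap_b_hook in the frame of rack between -0.16 and 0.16 m and z of strap_b_hook in the frame of rack between 0.205 and 0.25 m and x of strap_c_hook in the frame of rack between -0.03 and 0.03 m and y of strap_c_hook in the frame of rack between -0.16 and 0.16 m and z of strap_c_hook in the frame of rack between 0.205 and 0.25 m), for 0.3 s.
4. the empty clamp bar is fully down again (value of joint clamp_bar below 0.06 rad), for 0.2 s.
At the end, for the whole second after the job is handed in: Every strap hangs still and released from the rail, hook up with the rail inside it (hook point within 30 mm sideways, -20/+25 mm in height), shank within 25 deg of upright, none touching another; rack upright; clamp bar down (under 0.06 rad), bolt home (within 5 mm) (all of step 3 and value of joint clamp_bar below 0.06 rad and value of joint bolt below 0.005 m and contact force between strap_a and strap_b below 0.1 N and contact force between each of strap_b, strap_a and strap_c below 0.1 N and linear speed of each of strap_a, strap_b, strap_c below 0.05 m/s and angle between rack's own z axis and vertical below 0.1 rad).
It fails at once if the rack is tipped over (angle between rack's own z axis and vertical above 0.35 rad).
It fails at once if the stain tin is disturbed (moved more than 30 mm) (distance of stain_tin from where it was at the start of the episode above 0.03 m).
It fails at once if the brush cup is disturbed (moved more than 30 mm) (distance of brush_cup from where it was at the start of the episode above 0.03 m).
It fails at once if the wood offcut is disturbed (moved more than 30 mm) (distance of offcut from where it was at the start of the episode above 0.03 m).
Of strap_a, strap_b, strap_c only 2 to 3 are there at a start; the rules pass over those that are not, and their reading is None.
At some moment in a run one of rack may be knocked a few centimetres aside while the robot is not near it.
It also fails if it takes over 210 s, if anything falls off the work surface, if the arm or the gripper's body presses on something with over 40 N, if the wrist force passes 120 N, or if a joint passes its speed limit or range.

## Working session

There is one attempt and no reset: what is moved stays moved. The work goes in short steps, Python scripts to look and compute and a tool call to move; the robot and the scene stay as the last step left them, time stands still between calls to the robot, and variables do not carry over. Pictures are saved under pics/ and viewed, and the job is handed in when it is done.

Besides the shell and the picture viewer there is one more tool, called after "Emit:" as a command line: name --pt "numbers of a row" for each row, then --argument value for the rest. arm_command: Moves the arm, as the interface text tells. Its arguments: {"type":"object","properties":{"moves":{"type":"array","items":{"type":"array","items":{"type":"number"}}},"newtons":{"type":"number"}},"required":["moves"]}

```bash
ls; mkdir -p pics; python3 - <<'E'
from workcell import *
import cv2
s=sense();print(s)
for n in("scene","side","wrist"):
    im=get_image(n);cv2.imwrite(f"pics/{n}0.png",im[:,:,::-1]);c=calibration(n);print(n,c)
E
```

```text
pics
{'clock': 0.0, 'q': array([ 1.23446282,  0.59212976,  0.04829185,  1.60985918, -0.03327217,
        0.94271529, -0.03367969]), 'qd': array([ 5.81024936e-04, -7.84367416e-05, -4.07917187e-04,  6.77512146e-04,
        7.07307207e-04, -1.04225769e-03, -1.59027045e-03]), 'joint_torque': array([-6.03724638e-04, -5.48686159e+01,  1.54645700e+00, -1.98121727e+01,
        9.34775162e-03,  8.83656816e-03, -1.16846701e-05]), 'tcp_pos': array([ 0.17413304, -0.7029185 ,  0.23811927]), 'tool_rot': array([ 9.92629933e-01,  1.21179560e-01, -2.12988113e-04, -1.13393556e-03]), 'contact_force': array([ 0.60066818,  0.90961127, -0.64892443]), 'moment': array([-0.01118448, -0.03330236, -0.01165858]), 'grip_width': 0.9983843485071485}
scene {'fx': 486.62237740392203, 'fy': 486.62237740392203, 'cx': 323.9873654940943, 'cy': 198.29748421224278, 'extrinsics': array([[ 0.49136178,  0.87076794,  0.0180774 , -0.35445748],
       [ 0.51495502, -0.27371722, -0.81234242, -0.18911194],
       [-0.70241364,  0.40846307, -0.5829005 ,  1.76675216],
       [ 0.        ,  0.        ,  0.        ,  1.        ]])}
side {'fx': 464.65765765429353, 'fy': 464.65765765429353, 'cx': 324.5854036808835, 'cy': 204.9892503480881, 'extrinsics': array([[ 0.85485373, -0.51844521,  0.0209683 , -0.51307411],
       [-0.34036845, -0.59081177, -0.73149899,  0.34796027],
       [ 0.39163047,  0.61818769, -0.68152004,  0.82416546],
       [ 0.        ,  0.        ,  0.        ,  1.        ]])}
wrist {'fx': 356.080837843558, 'fy': 356.080837843558, 'cx': 319.32782537581784, 'cy': 200.23372612487682, 'extrinsics': array([[ 0.24088823, -0.97055126, -0.00176323, -0.72484635],
       [-0.91991164, -0.22889803,  0.31838385, -0.04101823],
       [-0.30941144, -0.0750729 , -0.94796024,  0.38039501],
       [ 0.        ,  0.        ,  0.        ,  1.        ]])}
```

View pics/scene0.png

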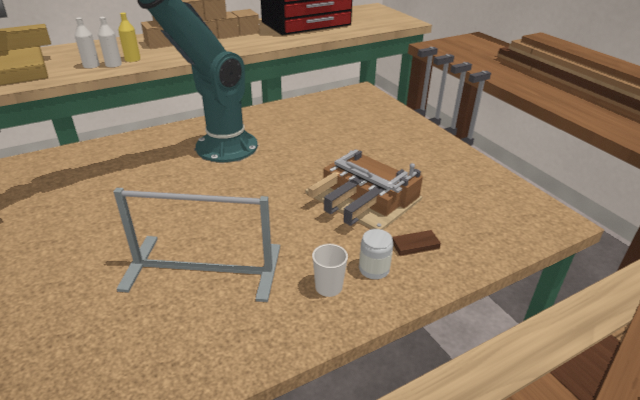

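View pics/side0.png

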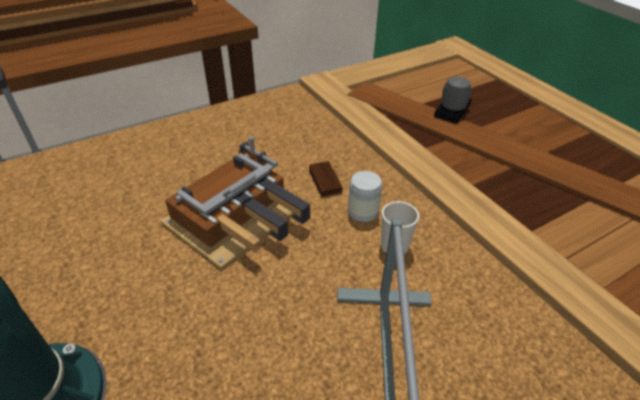

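View pics/wrist0.png

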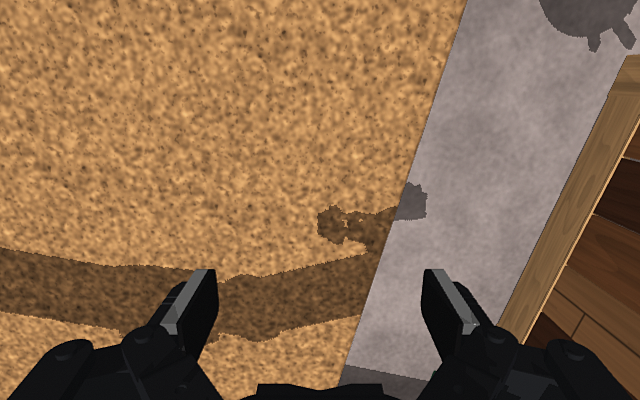

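```bash
cat > h.py <<'E'
import numpy as np, cv2
from scipy.optimize import least_squares
from scipy.spatial.transform import Rotation as R
from workcell import *
def proj(c,P):
    P=np.atleast_2d(P);X=P@c["extrinsics"][:3,:3].T+c["extrinsics"][:3,3]
    return np.stack([c["fx"]*X[:,0]/X[:,2]+c["cx"],c["fy"]*X[:,1]/X[:,2]+c["cy"]],1)
def fitz(obs,x0):
    # obs: (calib, local point, pixel, weight)
    def f(p):
        r=[]
        for c,L,px,w in obs:
            a=p[2];W=np.array([p[0]+np.cos(a)*L[0]-np.sin(a)*L[1],p[1]+np.sin(a)*L[0]+np.cos(a)*L[1],L[2]])
            r.append((proj(c,W)[0]-px)*w)
        return np.concatenate(r)
    s=least_squares(f,x0,loss="soft_l1",f_scale=2.0)
    return s.x,f(s.x).reshape(-1,2)
def backz(c,px,z):
    E=c["extrinsics"];Rm=E[:3,:3];C=-Rm.T@E[:3,3]
    d=Rm.T@np.array([(px[0]-c["cx"])/c["fx"],(px[1]-c["cy"])/c["fy"],1])
    return C+d*(z-C[2])/d[2]
def T(p,L):
    a=p[2];L=np.asarray(L,float);return np.array([p[0]+np.cos(a)*L[0]-np.sin(a)*L[1],p[1]+np.sin(a)*L[0]+np.cos(a)*L[1],L[2]])
FIXP={"fixture":[0,0,0],"tongue_mid":[.11,0,.075],"clamp_grip":[-.01,0,.127],"clamp_hinge":[-.12,0,.087],"bolt_knob":[-.11,.124,.132]}
RACKP={"rack":[0,0,0],"rail_mid":[0,0,.225]}
def tool():
    s=sense();return s["tcp_pos"],R.from_quat(s["tool_rot"]),s
E
python3 - <<'E'
from h import *
cal={n:calibration(n) for n in("scene","side")}
for n in cal:get_image(n)
fo=[];ro=[]
for n in cal:
    for k,L in {**FIXP,**RACKP,"strap_a":[0,0,.081],"stain_tin":[0,0,0.05],"brush_cup":[0,0,.05],"offcut":[0,0,0.01]}.items():
        ds=place_of(k,n)
        print(n,k,[(np.round(d["centre"],1).tolist(),round(d["confidence"],2),np.round(backz(cal[n],d["centre"],L[2]),3).tolist()) for d in ds[:4]])
        if ds and k in FIXP: fo.append((cal[n],L,np.array(ds[0]["centre"]),1))
        if ds and k in RACKP: ro.append((cal[n],L,np.array(ds[0]["centre"]),1))
x,r=fitz(fo,[.0,-.7,0.]);print(x,r.round(1).tolist())
for a in(-2,0,2):
    x,r=fitz(ro,[.5,0,a]);print(x,r.round(1).tolist())
E
```

```text
scene fixture [([352.5, 204.3], 0.72, [0.517, 0.215, 0.0]), ([377.6, 161.0], 0.37, [0.342, 0.429, 0.0])]
scene tongue_mid [([327.8, 202.1], 0.64, [0.56, 0.102, 0.075])]
scene clamp_grip [([358.2, 168.3], 0.87, [0.518, 0.227, 0.127])]
scene clamp_hinge [([376.1, 163.2], 0.97, [0.466, 0.329, 0.087]), ([411.2, 166.7], 0.16, [0.534, 0.414, 0.087])]
scene bolt_knob [([410.1, 171.2], 0.6, [0.608, 0.347, 0.132])]
scene rack [([205.5, 269.2], 0.93, [0.578, -0.269, 0.0])]
scene rail_mid [([191.4, 194.1], 0.68, [0.561, -0.268, 0.225])]
scene strap_a [([348.2, 212.2], 0.83, [0.634, 0.123, 0.081]), ([328.6, 195.5], 0.82, [0.541, 0.115, 0.081]), ([326.2, 201.0], 0.56, [0.561, 0.096, 0.081])]
scene stain_tin [([373.4, 267.2], 0.83, [0.819, 0.083, 0.05])]
scene brush_cup [([328.9, 286.0], 0.93, [0.822, -0.045, 0.05])]
scene offcut [([414.9, 243.6], 0.63, [0.763, 0.262, 0.01]), ([327.5, 198.7], 0.57, [0.468, 0.155, 0.01]), ([410.4, 165.1], 0.4, [0.43, 0.504, 0.01])]
side fixture [([251.5, 223.9], 0.59, [0.516, 0.212, 0.0]), ([299.7, 213.2], 0.53, [0.638, 0.186, 0.0]), ([282.1, 223.3], 0.29, [0.583, 
[... 462 characters left out ...]
.2], 0.86, [0.545, 0.098, 0.081]), ([304.1, 204.7], 0.72, [0.622, 0.132, 0.081])]
side stain_tin [([363.3, 211.7], 0.66, [0.75, 0.068, 0.05])]
side brush_cup [([394.3, 246.0], 0.76, [0.747, -0.059, 0.05])]
side offcut [([208.5, 176.3], 0.69, [0.488, 0.429, 0.01])]
[ 0.51441426  0.21221433 -1.24091042] [[-1.4, -0.2], [0.2, -2.5], [-2.8, -0.7], [0.7, 1.7], [0.2, -2.8], [-0.6, 0.2], [0.3, -0.3], [2.0, -1.2], [0.1, -1.1]]
[ 0.56925292 -0.27305801 -2.        ] [[-2.7, -1.6], [-0.9, 2.5], [0.3, -0.4], [-0.7, -2.0]]
[ 0.56925294 -0.273058    0.        ] [[-2.7, -1.6], [-0.9, 2.5], [0.3, -0.4], [-0.7, -2.0]]
[ 0.56925292 -0.27305801  2.        ] [[-2.7, -1.6], [-0.9, 2.5], [0.3, -0.4], [-0.7, -2.0]]
```

```bash
cat >> h.py <<'E'
def frame(az,pitch_down=90,jaw=None):
    """tool rotation: z axis at azimuth az(deg), pitch_down deg below horizontal. """
def rot_down(az_y):
    # tool pointing down, tool y at azimuth az_y deg
    a=np.radians(az_y);y=np.array([np.cos(a),np.sin(a),0]);z=np.array([0,0,-1.]);x=np.cross(y,z)
    return R.from_matrix(np.stack([x,y,z],1))
def row(p,Rt,ref=None):
    p0,R0,s=tool() if ref is None else (*ref,None)
    rv=(R0.inv()*Rt).as_rotvec(degrees=True);d=R0.inv().apply(np.asarray(p)-p0)*100
    return np.round(np.r_[rv,d],2).tolist()
E
python3 - <<'E'
from h import *
c=calibration("wrist");E=c["extrinsics"];C=-E[:3,:3].T@E[:3,3]
p,Rt,s=tool();print(Rt.inv().apply(C-p),Rt.inv().apply(E[2,:3]),Rt.inv().apply(E[0,:3]))
for px in [(120,192),(267,200)]: print(backz(calibration("scene"),px,.225))
for z in(.22,.235):
  print(backz(calibration("side"),(395,222),z))
print(row([.5,-.25,.5],rot_down(-70)),row([.5,-.1,.5],rot_down(-70)))
print(row([.5,.25,.4],rot_down(-70)))
E
```

```text
[ 0.08257343  0.00085178 -0.13402784] [-3.18283762e-01  1.73759861e-04  9.47995473e-01] [ 4.75052686e-04  9.99999887e-01 -2.37957738e-05]
[ 0.4749619  -0.41148633  0.225     ]
[ 0.66441231 -0.12297502  0.225     ]
[ 0.67217674 -0.12401722  0.22      ]
[ 0.66135488 -0.13503644  0.235     ]
[-0.0, 0.0, -6.09, 42.52, -36.21, -26.07] [-0.0, 0.0, -6.09, 46.13, -50.77, -26.07]
[-0.0, 0.0, -6.09, 54.54, -84.75, -16.07]
```

```bash
python3 - <<'E'
from h import *
print(row([.35,-.6,.45],rot_down(-75)),row([.62,-.26,.47],rot_down(-70)))
E
```

```text
[-0.0, 0.0, -1.09, 19.55, -5.85, -21.07] [-0.0, 0.0, -6.09, 53.93, -32.36, -23.07]
```

Emit:
arm_command --pt "0 0 -1 10 -3 -12 5" --pt "0 0 -1 19 -6 -21 5" --pt "0 0 -1 19 -6 -21 5" --pt "0 0 -1 19 -6 -21 5" --pt "0 0 -6 54 -32 -23 5" --pt "0 0 -6 54 -32 -23 5" --pt "0 0 -6 54 -32 -23 5" --pt "0 0 -6 54 -32 -23 5" --pt "0 0 -6 54 -32 -23 5" --pt "0 0 -6 54 -32 -23 5" --pt "0 0 -6 54 -32 -23 5" --pt "0 0 -6 54 -32 -23 5" --pt "0 0 -6 54 -32 -23 5" --pt "0 0 -6 54 -32 -23 5" --pt "0 0 -6 54 -32 -23 5" --pt "0 0 -6 54 -32 -23 5" --pt "0 0 -6 54 -32 -23 5" --pt "0 0 -6 54 -32 -23 5" --pt "0 0 -6 54 -32 -23 5" --pt "0 0 -6 54 -32 -23 5"

```text
clock: 3.02
tcp_pos: [0.6209, -0.2641, 0.4689]
tool_rot: [0.985, 0.173, -0.001, 0.0]
contact_force: [-0.4, -0.3, -0.1]
grip_width: 0.587
```

```bash
python3 - <<'E'
from h import *
s=sense();print(s["clock"],s["q"].round(3),s["tcp_pos"])
c=calibration("wrist");im=get_image("wrist");cv2.imwrite("pics/w1.png",im[:,:,::-1])
for k in("rail_mid","rack"):
    for d in place_of(k,"wrist")[:2]:print(k,d,backz(c,d["centre"],RACKP[k][2]))
print(row([.62,.27,.47],rot_down(-70)))
E
```

```text
3.0167 [ 0.42   0.366 -0.125  1.438  0.047  1.341 -0.932] [ 0.62089391 -0.26412499  0.46894191]
rail_mid {'centre': [47.2, 37.5], 'confidence': 0.51} [0.6459938  0.02452487 0.225     ]
rack {'centre': [314.6, 162.4], 'confidence': 0.76} [ 0.56978311 -0.27521594  0.        ]
[0.02, 0.07, -0.28, 18.05, -50.41, -0.14]
```

View pics/w1.png

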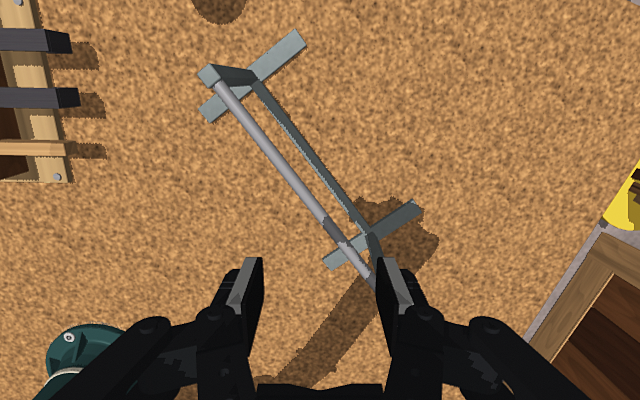

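```bash
python3 - <<'E'
from h import *
c=calibration("wrist")
a=backz(c,(219,83),.225);b=backz(c,(341,241),.225);print(a,b,np.degrees(np.arctan2(*(a-b)[1::-1])))
a=backz(c,(255,88),.012);b=backz(c,(368,230),.012);print(a,b,np.degrees(np.arctan2(*(a-b)[1::-1])))
import math
yaw=math.radians(57.-90);p=[.5695,-.274,yaw]
for L in([0,.17,.225],[0,-.17,.225],[0.1,.17,.012],[-.1,.17,.012],[.1,-.17,.012],[-.1,-.17,.012]):print(L,proj(c,T(p,L)).round(0),proj(calibration("scene"),T(p,L)).round(0))
E
```

```text
[ 0.66157687 -0.14419586  0.225     ] [ 0.53968627 -0.32219534  0.225     ] 55.597409758556324
[ 0.65284355 -0.14665574  0.012     ] [ 0.48707775 -0.40750335  0.012     ] 57.5644871260793
[0, 0.17, 0.225] [[207.  78.]] [[263. 200.]]
[0, -0.17, 0.225] [[394. 307.]] [[118. 193.]]
[0.1, 0.17, 0.012] [[297.  37.]] [[261. 297.]]
[-0.1, 0.17, 0.012] [[201. 118.]] [[274. 242.]]
[0.1, -0.17, 0.012] [[417. 205.]] [[121. 289.]]
[-0.1, -0.17, 0.012] [[326. 266.]] [[150. 236.]]
```

Emit:
arm_command --pt "0 0 0 18 -50 0 5" --pt "0 0 0 18 -50 0 5" --pt "0 0 0 18 -50 0 5" --pt "0 0 0 18 -50 0 5" --pt "0 0 0 18 -50 0 5" --pt "0 0 0 18 -50 0 5" --pt "0 0 0 18 -50 0 5" --pt "0 0 0 18 -50 0 5" --pt "0 0 0 18 -50 0 5" --pt "0 0 0 18 -50 0 5" --pt "0 0 0 18 -50 0 5" --pt "0 0 0 18 -50 0 5" --pt "0 0 0 18 -50 0 5" --pt "0 0 0 18 -50 0 5" --pt "0 0 0 18 -50 0 5" --pt "0 0 0 18 -50 0 5"

```text
clock: 4.5
tcp_pos: [0.6211, 0.2659, 0.469]
tool_rot: [0.985, 0.172, -0.0, 0.001]
contact_force: [0.1, -0.8, -0.2]
grip_width: 0.583
```

```bash
python3 - <<'E'
from h import *
s=sense();print(s["clock"],s["q"].round(3),s["tcp_pos"])
c=calibration("wrist");im=get_image("wrist");cv2.imwrite("pics/w2.png",im[:,:,::-1])
fo=[]
for k,L in FIXP.items():
    for d in place_of(k,"wrist")[:2]:
        print(k,np.round(d["centre"],1),round(d["confidence"],2),backz(c,d["centre"],L[2]).round(4))
    d=place_of(k,"wrist")
    if d: fo.append((c,L,np.array(d[0]["centre"]),1))
for d in place_of("strap_a","wrist"): print(np.round(d["centre"],1),round(d["confidence"],2),backz(c,d["centre"],.075).round(4))
x,r=fitz(fo,[.514,.212,-1.24]);print(x,r.round(1).tolist())
x,r=fitz(fo,[.514,.212,-1.24]);
for k,L in FIXP.items(): print(k,T(x,L).round(4),proj(c,T(x,L)).round(1))
E
```

```text
4.5 [-0.26   0.38  -0.314  1.429  0.119  1.352 -1.805] [0.62112317 0.26593236 0.46898799]
fixture [325.2 194.9] 0.86 [0.5215 0.2171 0.    ]
tongue_mid [395.5 213.9] 0.56 [0.5515 0.1108 0.075 ]
clamp_hinge [251.5 215.4] 0.97 [0.4771 0.3241 0.087 ]
bolt_knob [244.9 140.1] 0.97 [0.5958 0.3596 0.132 ]
[399.7 167.9] 0.84 [0.6222 0.1349 0.075 ]
[399.1 216.7] 0.55 [0.5491 0.1035 0.075 ]
[ 0.51648798  0.21410974 -1.22820359] [[0.6, 3.0], [0.7, -1.0], [-2.0, -0.1], [0.3, -0.3]]
fixture [0.5165 0.2141 0.    ] [[325.8 197.9]]
tongue_mid [0.5534 0.1105 0.075 ] [[396.2 212.9]]
clamp_grip [0.5131 0.2235 0.127 ] [[320.6 225.4]]
clamp_hinge [0.4762 0.3271 0.087 ] [[249.5 215.3]]
bolt_knob [0.5963 0.3594 0.132 ] [[245.2 139.8]]
```

View pics/w2.png

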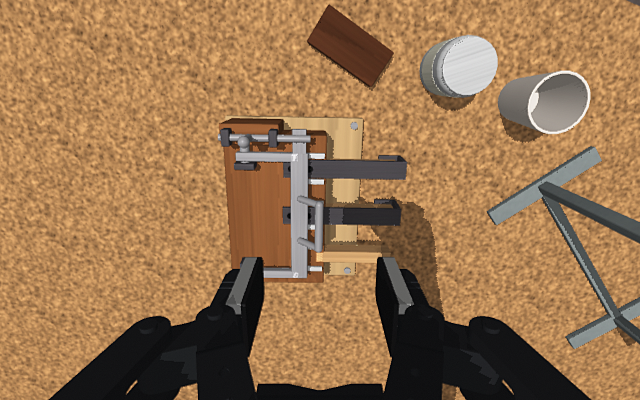

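```bash
python3 - <<'E'
from h import *
print(row([.596,.3595,.19],rot_down(-70.4)),row([.596,.3595,.127],rot_down(-70.4)))
E
```

```text
[-0.0, 0.0, 0.32, 0.82, -9.42, 27.93] [-0.0, 0.0, 0.32, 0.82, -9.42, 34.23]
```

Emit:
arm_command --pt "0 0 0.3 0.8 -9.4 10 4" --pt "0 0 0.3 0.8 -9.4 20 4" --pt "0 0 0.3 0.8 -9.4 27.9 4" --pt "0 0 0.3 0.8 -9.4 27.9 4" --pt "0 0 0.3 0.8 -9.4 27.9 4" --pt "0 0 0.3 0.8 -9.4 27.9 4" --pt "0 0 0.3 0.8 -9.4 27.9 4" --pt "0 0 0.3 0.8 -9.4 27.9 4" --pt "0 0 0.3 0.8 -9.4 27.9 4" --pt "0 0 0.3 0.8 -9.4 27.9 4" --pt "0 0 0.3 0.8 -9.4 27.9 4" --pt "0 0 0.3 0.8 -9.4 27.9 4"

```text
clock: 6.1
tcp_pos: [0.5983, 0.3596, 0.1938]
tool_rot: [0.986, 0.17, 0.003, -0.001]
contact_force: [-0.2, -0.0, -0.1]
grip_width: 0.47
```

```bash
python3 - <<'E'
from h import *
s=sense();print(s["clock"],s["q"].round(3),s["tcp_pos"],s["contact_force"])
c=calibration("wrist");im=get_image("wrist");cv2.imwrite("pics/w3.png",im[:,:,::-1])
for d in place_of("bolt_knob","wrist")[:2]:
        print(np.round(d["centre"],1),round(d["confidence"],2),backz(c,d["centre"],.132).round(4))
print(row([.596,.3595,.127],rot_down(-70.4)))
E
```

```text
6.1 [-0.414  0.616 -0.292  1.703  0.225  0.849 -2.034] [0.59825869 0.3595532  0.19375584] [-0.18645593 -0.03716832 -0.08852179]
[316.4 229.8] 0.94 [0.5966 0.3599 0.132 ]
[-0.03, -0.25, -0.06, -0.17, -0.07, 6.6]
```

View pics/w3.png

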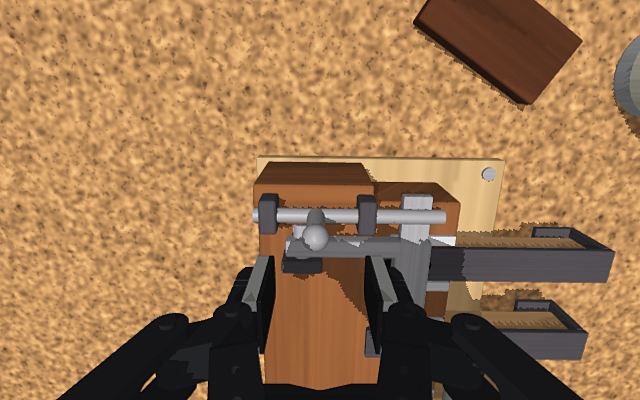

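Emit:
arm_command --pt "0 0 0 -0.1 0 2.5 4" --pt "0 0 0 -0.1 0 5 4" --pt "0 0 0 -0.1 0 6.4 4" --pt "0 0 0 -0.1 0 6.4 3" --pt "0 0 0 -0.1 0 6.4 1" --pt "0 0 0 -0.1 0 6.4 1" --pt "0 0 0 -0.1 0 6.4 1" --pt "0 0 0 -0.1 0 6.4 1" --pt "0 0 0 -0.1 0 6.4 1" --pt "0 0 0 -0.1 0 6.4 1" --pt "0 0 0 -0.1 0 6.4 1" --pt "0 0 0 -0.1 0 6.4 1" --newtons 30

```text
clock: 7.2
tcp_pos: [0.5943, 0.3608, 0.1268]
tool_rot: [0.985, 0.171, 0.0, -0.001]
contact_force: [-3.2, 4.9, -4.6]
grip_width: 0.162
```

Emit:
arm_command --pt "0 0 0 0 -0.5 0 1" --pt "0 0 0 0 -1 0 1" --pt "0 0 0 0 -1.5 0 1" --pt "0 0 0 0 -2 0 1" --pt "0 0 0 0 -2.5 0 1" --pt "0 0 0 0 -3 0 1" --pt "0 0 0 0 -3.4 0 1" --pt "0 0 0 0 -3.6 0 1" --pt "0 0 0 0 -3.6 0 1" --pt "0 0 0 0 -3.6 0 1"

```text
clock: 8.03
tcp_pos: [0.5829, 0.3945, 0.1267]
tool_rot: [0.985, 0.171, 0.001, -0.001]
contact_force: [-0.7, -1.1, 0.6]
grip_width: 0.161
```

```bash
python3 - <<'E'
from h import *
s=sense();print(s["clock"],s["q"].round(3),s["tcp_pos"],s["contact_force"])
c=calibration("wrist");im=get_image("wrist");cv2.imwrite("pics/w4.png",im[:,:,::-1])
E
```

```text
8.0333 [-0.484  0.7   -0.269  1.726  0.252  0.747 -2.106] [0.58289184 0.39446825 0.12668415] [-0.67073194 -1.11390032  0.61696755]
```

View pics/w4.png

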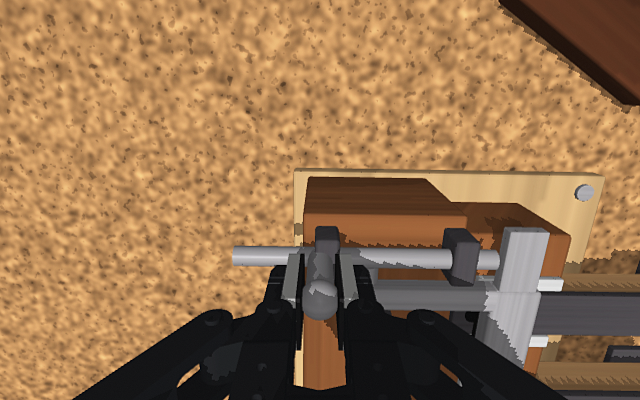

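Emit:
arm_command --pt "0 0 0 0 0 0 3.5" --pt "0 0 0 0 0 0 3.5" --pt "0 0 0 0 0 0 3.5" --pt "0 0 0 0 0 -3 3.5" --pt "0 0 0 0 0 -6 3.5" --pt "0 0 0 0 0 -9 3.5" --pt "0 0 0 0 0 -9 3.5"

```text
clock: 8.67
tcp_pos: [0.5862, 0.3961, 0.2234]
tool_rot: [0.985, 0.17, 0.005, -0.003]
contact_force: [1.5, 0.9, -0.1]
grip_width: 0.412
```

```bash
python3 - <<'E'
from h import *
p,Rt,s=tool();print(p)
print(row([.513,.2235,.20],rot_down(-70.4)))
E
```

```text
[0.58616689 0.39612398 0.22341917]
[-0.26, -0.68, 0.0, -12.71, 13.82, 2.13]
```

Emit:
arm_command --pt "0 0 0 -4 4.5 0 3.5" --pt "0 0 0 -8 9 0 3.5" --pt "0 0 0 -12.7 13.8 1 3.5" --pt "0 0 0 -12.7 13.8 2 3.5" --pt "0 0 0 -12.7 13.8 2 3.5" --pt "0 0 0 -12.7 13.8 2 3.5" --pt "0 0 0 -12.7 13.8 2 3.5" --pt "0 0 0 -12.7 13.8 2 3.5" --pt "0 0 0 -12.7 13.8 2 3.5"

```text
clock: 9.42
tcp_pos: [0.5107, 0.2224, 0.1969]
tool_rot: [0.985, 0.171, 0.001, -0.001]
contact_force: [0.9, 0.5, -0.5]
grip_width: 0.412
```

```bash
python3 - <<'E'
from h import *
p,Rt,s=tool();print(p)
c=calibration("wrist");im=get_image("wrist");cv2.imwrite("pics/w5.png",im[:,:,::-1])
for d in place_of("clamp_grip","wrist")[:2]:
        print(np.round(d["centre"],1),round(d["confidence"],2),backz(c,d["centre"],.127).round(4))
print(row([.513,.2235,.117],rot_down(-70.4)))
E
```

```text
[0.51068734 0.22242228 0.19691594]
[316.7 221.9] 0.58 [0.5105 0.2232 0.127 ]
[-0.06, -0.1, 0.13, 0.28, -0.03, 7.97]
```

View pics/w5.png

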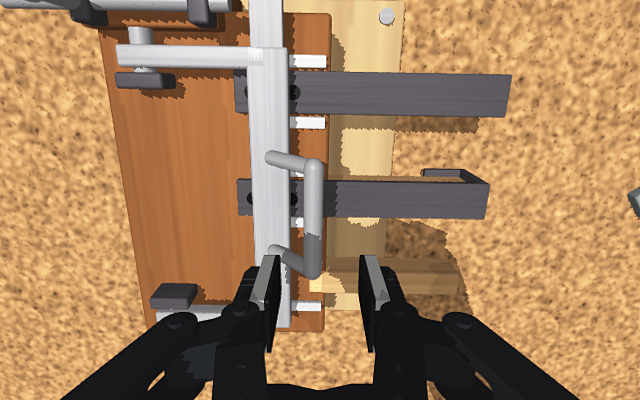

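Emit:
arm_command --pt "0 0 0 0.1 -0.1 3 3.5" --pt "0 0 0 0.1 -0.1 6 3.5" --pt "0 0 0 0.1 -0.1 8 3.5" --pt "0 0 0 0.1 -0.1 8 3.5" --pt "0 0 0 0.1 -0.1 8 1" --pt "0 0 0 0.1 -0.1 8 1" --pt "0 0 0 0.1 -0.1 8 1" --pt "0 0 0 0.1 -0.1 8 1" --pt "0 0 0 0.1 -0.1 8 1" --pt "0 0 0 0.1 -0.1 8 1" --pt "0 0 0 0.1 -0.1 8 1" --newtons 30

```text
clock: 10.43
tcp_pos: [0.5091, 0.2265, 0.1173]
tool_rot: [0.985, 0.172, 0.001, -0.003]
contact_force: [-2.1, 7.9, -8.7]
grip_width: 0.127
```

```bash
python3 - <<'E'
from h import *
p,Rt,s=tool();print(p,s["contact_force"],s["grip_width"])
im=get_image("wrist");cv2.imwrite("pics/w6.png",im[:,:,::-1])
# arc in tool y (fixture x) and z(down)
a0=np.arctan2(.04,.11);r=.11705
for t in np.arange(0.1,1.76,.11): print(round(t,2),round(100*(r*np.cos(a0+t)-.11),2),round(-100*(r*np.sin(a0+t)-.04),2))
E
```

```text
[0.50906084 0.22645577 0.11727495] [-2.08433767  7.91530947 -8.72231199] 0.12655399554053762
0.1 -0.45 -1.08
0.21 -1.08 -2.21
0.32 -1.82 -3.26
0.43 -2.67 -4.22
0.54 -3.62 -5.09
0.65 -4.66 -5.84
0.76 -5.78 -6.48
0.87 -6.96 -6.99
0.98 -8.19 -7.36
1.09 -9.46 -7.6
1.2 -10.74 -7.7
1.31 -12.03 -7.66
1.42 -13.3 -7.48
1.53 -14.55 -7.15
1.64 -15.75 -6.7
1.75 -16.9 -6.11
```

View pics/w6.png

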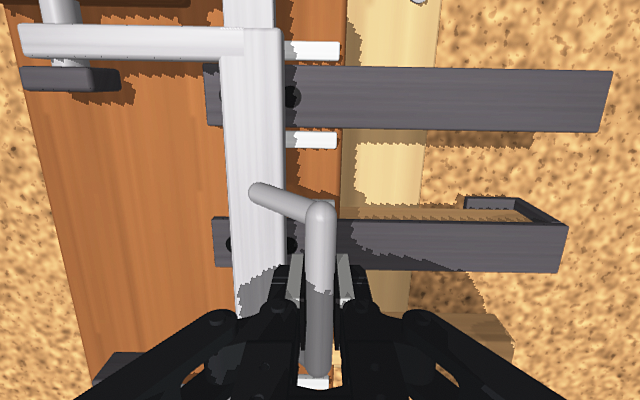

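Emit:
arm_command --pt "0 0 0 0 -0.45 -1.1 1" --pt "0 0 0 0 -1.1 -2.2 1" --pt "0 0 0 0 -1.8 -3.25 1" --pt "0 0 0 0 -2.65 -4.2 1" --pt "0 0 0 0 -3.6 -5.1 1" --pt "0 0 0 0 -4.65 -5.85 1" --pt "0 0 0 0 -5.8 -6.5 1" --pt "0 0 0 0 -6.95 -7.0 1" --pt "0 0 0 0 -8.2 -7.35 1" --pt "0 0 0 0 -8.2 -7.35 1"

```text
clock: 11.32
tcp_pos: [0.4845, 0.299, 0.1933]
tool_rot: [0.985, 0.17, 0.002, 0.001]
contact_force: [-0.4, -2.1, 9.5]
grip_width: 0.121
```

```bash
python3 - <<'E'
from h import *
p,Rt,s=tool();print(p,s["contact_force"],s["grip_width"])
im=get_image("scene");cv2.imwrite("pics/s7.png",im[100:260,250:500,::-1].repeat(3,0).repeat(3,1))
E
```

```text
[0.48445073 0.2990428  0.193264  ] [-0.36560366 -2.06637402  9.54194349] 0.12123001336747034
```

View pics/s7.png

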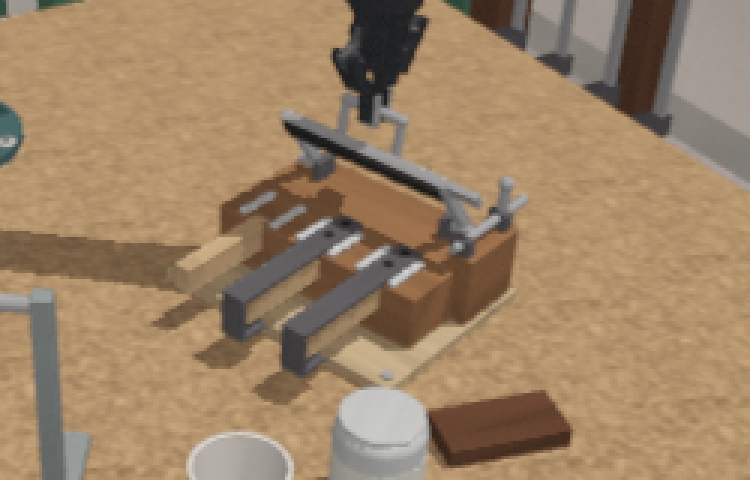

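Emit:
arm_command --pt "0 0 0 0 -1.25 -0.25 1" --pt "0 0 0 0 -2.55 -0.35 1" --pt "0 0 0 0 -3.85 -0.3 1" --pt "0 0 0 0 -5.1 -0.1 1" --pt "0 0 0 0 -6.35 0.2 1" --pt "0 0 0 0 -7.55 0.65 1" --pt "0 0 0 0 -8.3 1.0 1" --pt "0 0 0 0 -8.5 1.1 1" --pt "0 0 0 0 -8.5 1.1 1" --pt "0 0 0 0 -8.5 1.1 1"

```text
clock: 12.2
tcp_pos: [0.4561, 0.3818, 0.1808]
tool_rot: [0.985, 0.17, 0.003, -0.003]
contact_force: [4.6, 3.7, 5.8]
grip_width: 0.126
```

```bash
python3 - <<'E'
from h import *
p,Rt,s=tool();print(p,s["contact_force"],s["grip_width"])
fp=[.5165,.2141,-1.228]
h=T(fp,[-.12,0,.087]);g=p+[0,0,.011];d=g-h;fx=np.array([np.cos(fp[2]),np.sin(fp[2]),0])
print(d@fx,d[2],np.hypot(d@fx,d[2]),np.arctan2(d[2],d@fx)-np.arctan2(.04,.11))
im=get_image("scene");cv2.imwrite("pics/s8.png",im[100:260,250:500,::-1].repeat(3,0).repeat(3,1))
E
```

```text
[0.45614559 0.38175158 0.18081979] [4.62567556 3.68810552 5.78216814] 0.12627363004626982
-0.058183797061304665 0.10481978716461723 0.11988553716652706 1.728763491130867
```

View pics/s8.png

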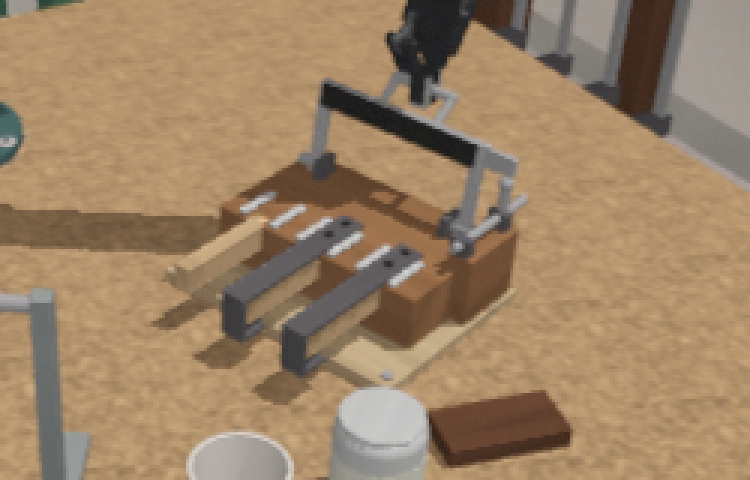

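Emit:
arm_command --pt "0 0 0 0 0 0 2.8" --pt "0 0 0 0 0 0 2.8" --pt "0 0 0 0 0 0 2.8" --pt "0 0 0 0 0 -3 2.8" --pt "0 0 0 0 0 -7 4" --pt "0 0 0 0 0 -11 5" --pt "0 0 0 0 0 -13 5" --pt "0 0 0 0 0 -13 5"

```text
clock: 12.92
tcp_pos: [0.4553, 0.3805, 0.3137]
tool_rot: [0.985, 0.17, 0.003, -0.002]
contact_force: [0.1, 0.1, 0.2]
grip_width: 0.584
```

```bash
python3 - <<'E'
from h import *
p,Rt,s=tool();print(p,s["q"].round(4).tolist(),s["tool_rot"].round(4))
# fit model
D=[([1.23446282,0.59212976,0.04829185,1.60985918,-0.03327217,0.94271529,-0.03367969],[0.17413304,-0.7029185,0.23811927]),
([0.42,0.366,-0.125,1.438,0.047,1.341,-0.932],[0.62089391,-0.26412499,0.46894191]),
([-0.26,0.38,-0.314,1.429,0.119,1.352,-1.805],[0.62112317,0.26593236,0.46898799]),
([-0.414,0.616,-0.292,1.703,0.225,0.849,-2.034],[0.59825869,0.3595532,0.19375584]),
([-0.484,0.7,-0.269,1.726,0.252,0.747,-2.106],[0.58289184,0.39446825,0.12668415]),
(s["q"],p)]
import itertools
best=[]
def fk(q,P,sg):
    h,L1,L2,d,b,o,ow=P
    A=R.from_euler("z",b+sg[0]*q[0])
    t=np.array([0,0,h])
    A=A*R.from_euler("y",q[1]);A=A*R.from_euler("z",sg[1]*q[2]);t=t+A.apply([o,0,L1])
    A=A*R.from_euler("y",q[3]);t=t+A.apply([-o,0,L2]);A=A*R.from_euler("z",sg[2]*q[4])
    A=A*R.from_euler("y",q[5]);t=t+A.apply([ow,0,d]);A=A*R.from_euler("z",sg[3]*q[6])
    return t,A
for sg in itertools.product([1,-1],repeat=4):
    f=lambda P:np.concatenate([fk(q,P,sg)[0]-np.array(t) for q,t in D])
    for b in(0,-2.56,-1.33,.1):
        r=least_squares(f,[.35,.5,.5,.2,b,0,0]);best.append((r.cost,sg,r.x))
best.sort(key=lambda t:t[0])
for b in best[:6]:print(b[0],b[1],b[2].round(4),)
for q,t in D:print(fk(q,best[0][2],best[0][1])[0]-t)
A=fk(s["q"],best[0][2],best[0][1])[1];print((A.inv()*Rt).as_rotvec(degrees=True))
E
```

```text
[0.45526923 0.38046644 0.31374881] [-0.5153, 0.3603, -0.3408, 1.8306, 0.1444, 0.9669, -2.1457] [ 0.9854  0.1703  0.0032 -0.0021]
2.744904145189859e-05 (-1, -1, 1, 1) [-0.0165  0.6244  0.4663 -0.0073 -0.0644  0.0023  0.0052]
2.744904145189859e-05 (-1, -1, 1, -1) [-0.0165  0.6244  0.4663 -0.0073 -0.0644  0.0023  0.0052]
2.7449041451899463e-05 (-1, -1, 1, 1) [-0.0165  0.6244  0.4663 -0.0073 -0.0644  0.0023  0.0052]
2.7449041451899463e-05 (-1, -1, 1, -1) [-0.0165  0.6244  0.4663 -0.0073 -0.0644  0.0023  0.0052]
2.7449041451909245e-05 (-1, -1, 1, 1) [-0.0165  0.6244  0.4663 -0.0073 -0.0644  0.0023  0.0052]
2.7449041451909245e-05 (-1, -1, 1, -1) [-0.0165  0.6244  0.4663 -0.0073 -0.0644  0.0023  0.0052]
[-0.00129056  0.00081814 -0.00342024]
[-2.77639094e-04  1.61449175e-03 -5.92009696e-05]
[0.00094434 0.00030364 0.00138411]
[ 0.00079564 -0.00172309  0.00105894]
[ 0.00208474 -0.0014457   0.00048001]
[-0.00320645  0.00364655  0.00055639]
[-10.08043312   9.45352351 -37.07578078]
```

```bash
cat > km.py <<'E'
from h import *
D=[([1.23446282,0.59212976,0.04829185,1.60985918,-0.03327217,0.94271529,-0.03367969],[0.17413304,-0.7029185,0.23811927],[.99263,.12118,-.0002,-.00113]),
([0.42,0.366,-0.125,1.438,0.047,1.341,-0.932],[0.62089391,-0.26412499,0.46894191],[.985,.173,-.001,0]),
([-0.26,0.38,-0.314,1.429,0.119,1.352,-1.805],[0.62112317,0.26593236,0.46898799],[.985,.172,0,.001]),
([-0.414,0.616,-0.292,1.703,0.225,0.849,-2.034],[0.59825869,0.3595532,0.19375584],[.986,.17,.003,-.001]),
([-0.484,0.7,-0.269,1.726,0.252,0.747,-2.106],[0.58289184,0.39446825,0.12668415],[.985,.171,.001,-.001]),
([-0.5153, 0.3603, -0.3408, 1.8306, 0.1444, 0.9669, -2.1457],[0.45526923,0.38046644,0.31374881],[.9854,.1703,.0032,-.0021])]
def fk(q,P,sg):
    h,L1,L2,d,b,o,ow,o7=P
    A=R.from_euler("z",b+sg[0]*q[0])
    t=np.array([0,0,h])
    A=A*R.from_euler("y",q[1]);A=A*R.from_euler("z",sg[1]*q[2]);t=t+A.apply([o,0,L1])
    A=A*R.from_euler("y",q[3]);t=t+A.apply([-o,0,L2]);A=A*R.from_euler("z",sg[2]*q[4])
    A=A*R.from_euler("y",q[5]);t=t+A.apply([ow,0,d]);A=A*R.from_euler("z",sg[3]*q[6]+o7)
    return t,A
def res(P,sg):
    r=[]
    for q,t,o in D:
        a,A=fk(q,P,sg);r+=list(a-np.array(t))+list((A.inv()*R.from_quat(o)).as_rotvec()*.2)
    r.append((P[0]-.36)*.01)
    return np.array(r)
E
python3 - <<'E'
from km import *
import itertools
best=[]
for sg in itertools.product([1,-1],repeat=4):
    for b in(0,-2.56):
      for o7 in (0,1.57,3.14,-1.57):
        r=least_squares(res,[.35,.5,.5,.35,b,0,0,o7],args=(sg,));best.append((r.cost,sg,r.x))
best.sort(key=lambda t:t[0])
for b in best[:4]:print(b[0],b[1],b[2].round(4),)
print(res(best[0][2],best[0][1])[:-1].reshape(-1,6).round(4))
E
```

```text
3.053579378171368e-05 (-1, -1, -1, -1) [ 0.3092  0.6342  0.47    0.3224 -0.0649 -0.0052  0.0029  1.5052]
3.053579378171428e-05 (-1, -1, -1, -1) [ 0.3092  0.6342  0.47    0.3224 -0.0649 -0.0052  0.0029  1.5052]
3.053579378171493e-05 (-1, -1, -1, -1) [ 0.3092  0.6342  0.47    0.3224 -0.0649 -0.0052  0.0029  1.5052]
3.053579378176417e-05 (-1, -1, -1, -1) [ 0.3092  0.6342  0.47    0.3224 -0.0649 -0.0052  0.0029  1.5052]
[[-0.002   0.0016 -0.0034 -0.     -0.      0.0001]
 [-0.0002  0.0013 -0.0004  0.0002 -0.0002 -0.0001]
 [ 0.001   0.0006  0.0011 -0.0001  0.0001 -0.0001]
 [ 0.0019 -0.0012  0.0014  0.0001 -0.0001 -0.0001]
 [ 0.0019 -0.001   0.0011 -0.0002  0.0001 -0.    ]
 [-0.0036  0.0035  0.0001  0.0001 -0.0001  0.0001]]
```

```bash
cat >> km.py <<'E'
SG=(-1,-1,-1,-1)
P0=np.array([0.3092,0.6342,0.47,0.3224,-0.0649,-0.0052,0.0029,1.5052])
LO=np.array([-2.69,-0.47,-1.27,0.19,-1.53,0.08,-3.09])+.02;HI=np.array([2.69,2.24,1.36,2.51,4.68,2.07,3.09])-.02
def ik(p,Rt,q0,reg=.01):
    f=lambda q:np.r_[fk(q,P0,SG)[0]-p,(fk(q,P0,SG)[1].inv()*Rt).as_rotvec()*.3,(q-q0)*reg*.1]
    r=least_squares(f,np.clip(q0,LO+1e-4,HI-1e-4),bounds=(LO,HI))
    e=f(r.x);return r.x,np.linalg.norm(e[:3]),np.degrees(np.linalg.norm(e[3:6])/.3)
FP=[.5165,.2141,-1.228]; RP=[.5695,-.274,np.radians(-33)]
def strapR_fix(FP): return R.from_euler("z",FP[2])
def grasp_rel(phi,gx=-.065,flip=1):
    z=np.array([-np.sin(phi),0,-np.cos(phi)]);y=np.array([0,flip,0.]);x=np.cross(y,z)
    return np.array([gx,0,.003])+.011*z,R.from_matrix(np.stack([x,y,z],1))
def tcp_of(so,sR,rel): return so+sR.apply(rel[0]),sR*rel[1]
def hang(RP,yr,delta=0,lift=0,side=1,back=0):
    a=RP[2]+(0 if side==1 else np.pi);o=np.array([np.cos(a),np.sin(a),0]);up=np.array([0,0,1.])
    x=np.cos(delta)*up+np.sin(delta)*o;z=-np.cos(delta)*o+np.sin(delta)*up;y=np.cross(z,x)
    sR=R.from_matrix(np.stack([x,y,z],1))
    rail=T(RP,[0,yr,.225]);so=rail+up*lift-o*back-sR.apply([-.007,0,-.019])
    return so,sR
E
python3 - <<'E'
from km import *
q=np.array([-0.5153, 0.3603, -0.3408, 1.8306, 0.1444, 0.9669, -2.1457])
rng=np.random.default_rng(0)
for phi in(0,30,45):
  for flip in(1,-1):
    rel=grasp_rel(np.radians(phi),flip=flip)
    so=T(FP,[.11,0,.075]);t=tcp_of(so,strapR_fix(FP),rel)
    def many(t):
        out=[]
        for i in range(40):
            q0=rng.uniform(LO,HI);s,e,a=ik(*t,q0)
            if e<.002 and a<1:out.append(s.round(2))
        return out
    o=many(t);print("grasp",phi,flip,len(o),t[0].round(3));[print("   ",x) for x in o[:3]]
    for d in(0,10,20,30):
      for side in(1,-1):
        hs=hang(RP,0,np.radians(d),side=side);o=many(tcp_of(*hs,rel));print("  hang",d,side,len(o));[print("        ",x) for x in o[:3]]
E
```

```text
grasp 0 1 22 [0.532 0.172 0.067]
    [ 0.37  1.07 -1.25  2.09  1.24  1.07 -1.21]
    [-0.51  0.65  0.18  2.08 -0.26  0.43  0.22]
    [-0.24  0.65 -0.19  2.08  0.28  0.44 -0.31]
  hang 0 1 0
  hang 0 -1 0
  hang 10 1 0
  hang 10 -1 0
  hang 20 1 0
  hang 20 -1 0
  hang 30 1 0
  hang 30 -1 19
         [ 0.3   1.11  0.3   1.06 -0.22  2.05 -1.54]
         [ 0.3   1.11  0.3   1.06 -0.22  2.05 -1.54]
         [ 0.51  1.1  -0.2   1.06  0.01  2.02 -1.83]
grasp 0 -1 31 [0.532 0.172 0.067]
    [-0.43  0.64  0.07  2.08 -0.11  0.42 -3.07]
    [-0.36  0.64 -0.03  2.08  0.04  0.42  3.07]
    [-0.65  0.67  0.4   2.08 -0.54  0.48 -2.65]
  hang 0 1 0
  hang 0 -1 0
  hang 10 1 0
  hang 10 -1 0
  hang 20 1 0
  hang 20 -1 0
  hang 30 1 0
  hang 30 -1 20
         [ 0.68  1.17 -0.64  1.06  0.22  2.05  1.05]
         [ 0.68  1.17 -0.63  1.06  0.22  2.05  1.05]
         [ 0.68  1.17 -0.64  1.06  0.22  2.05  1.05]
grasp 30 1 19 [0.53  0.177 0.068]
    [-0.06  0.73 -0.07  2.04 -0.76  0.69  0.9 ]
    [-0.25  0.74  0.2   2.04 -0.93  0.82  1.07]
    [ 0.62  1.18 -1.25  2.04  0.86  0.76 -0.67]
  hang 0 1 0
  hang
[... 4724 characters left out ...]
2]
  hang 20 1 39
         [ 1.12  0.75 -1.18  2.26  1.6   0.8   2.98]
         [ 1.15  0.8  -1.25  2.26  1.61  0.87  2.98]
         [-0.15  0.51  0.66  2.26 -1.51  0.25 -0.32]
  hang 20 -1 19
         [ 0.23  0.81  0.32  1.47 -0.24  1.34  1.61]
         [ 0.57  0.8  -0.28  1.47  0.13  1.33  1.27]
         [ 0.28  0.8   0.23  1.47 -0.18  1.33  1.56]
  hang 30 1 23
         [ 0.45  0.43 -0.13  2.15  0.32  0.32 -2.1 ]
         [ 0.18  0.44  0.23  2.15 -0.2   0.31 -1.59]
         [ 0.47  0.44 -0.17  2.15  0.37  0.33 -2.15]
  hang 30 -1 17
         [ 0.44  0.71 -0.06  1.57  0.01  1.13  1.38]
         [ 0.85  0.84 -0.78  1.57  0.5   1.23  0.94]
         [ 1.02  1.06 -1.25  1.57  0.84  1.46  0.64]
```

```bash
cat > path.py <<'E'
from km import *
from scipy.spatial.transform import Slerp
def simulate(q,W,n=12):
    p,Rr=fk(q,P0,SG);
    for name,(tp,tR) in W:
        sl=Slerp([0,1],R.concatenate([Rr,tR]));bad=0;m=0
        for u in np.linspace(0,1,n+1)[1:]:
            q2,e,a=ik(p+(tp-p)*u,sl([u])[0],q,reg=.02);bad=max(bad,e*1000+a);m=max(m,np.abs(q2-q).max());q=q2
        print(name,np.round(tp,3),q.round(2),"err",round(bad,2),"dq",round(m,2));p,Rr=tp,tR
    return q
E
python3 - <<'E'
from path import *
q=np.array([-0.5153, 0.3603, -0.3408, 1.8306, 0.1444, 0.9669, -2.1457])
for phi in(30,40):
    print(phi);rel=grasp_rel(np.radians(phi),flip=1)
    sR=strapR_fix(FP);f=lambda L:T(FP,L)
    z=rel[1].apply([0,0,1]);b=np.array([*-(z*.09)])
    up=lambda t,dz:(t[0]+[0,0,dz],t[1])
    W=[("down",(f([.06,.075,.32]),rot_down(19.6)))]
    g=tcp_of(f([.11,.075,.075]),sR,rel)
    W+=[("pre",(g[0]-g[1].apply([0,0,.09]),g[1])),("grasp",g)]
    s=tcp_of(f([.17,.075,.075]),sR,rel);W+=[("slid",s),("lift",up(s,.25))]
    h=tcp_of(*hang(RP,.065,0,lift=.06,side=-1),rel)
    mid=(np.array([.68,-.12,.42]),)
    # intermediate: level strap yawed, then pitched
    m1=tcp_of(np.array([.70,.0,.42]),R.from_euler("z",FP[2]-np.radians(72)),rel)
    W+=[("m1",m1)]
    m2=tcp_of(np.array([.62,-.25,.42]),R.from_euler("z",FP[2]-np.radians(143)),rel)
    W+=[("m2",m2),("above",up(h,.08)),("lift6",h),("hung",tcp_of(*hang(RP,.065,0,lift=0,side=-1),rel))]
    simulate(q,W)
E
```

```text
30
down [0.607 0.183 0.32 ] [ 0.11  0.47 -0.67  1.73  0.33  1.06 -0.34] err 0.0 dq 0.16
pre [0.616 0.16  0.146] [ 0.45  0.85 -0.85  1.82  0.12  0.79  0.02] err 0.0 dq 0.04
grasp [0.6   0.202 0.068] [ 0.35  0.94 -0.78  1.87  0.16  0.62 -0.01] err 0.0 dq 0.01
slid [0.621 0.146 0.068] [ 0.43  0.95 -0.79  1.83  0.17  0.7   0.05] err 0.0 dq 0.01
lift [0.621 0.146 0.318] [ 0.54  0.67 -0.96  1.69  0.01  1.08  0.01] err 0.0 dq 0.04
m1 [0.756 0.043 0.413] [ 0.44  0.4  -0.58  1.68 -0.15  0.71 -0.89] err 0.0 dq 0.11
m2 [ 0.679 -0.289  0.413] [ 0.24  0.28  0.06  1.78  0.17  0.57 -1.98] err 0.0 dq 0.11
above [ 0.615 -0.226  0.302] [ 0.55  0.96 -0.44  1.14 -0.    2.05 -2.05] err 12.61 dq 0.38
lift6 [ 0.615 -0.226  0.222] [ 0.52  1.06 -0.38  1.12  0.01  2.02 -2.01] err 10.93 dq 0.01
hung [ 0.615 -0.226  0.161] [ 0.52  1.12 -0.37  1.13  0.03  1.95 -1.99] err 0.0 dq 0.01
40
down [0.607 0.183 0.32 ] [ 0.11  0.47 -0.67  1.73  0.33  1.06 -0.34] err 0.0 dq 0.16
pre [0.619 0.149 0.139] [ 0.54  0.96 -0.91  1.78  0.04  0.84  0.14] err 0.0 dq 0.06
grasp [0.6   0.204 0.07 ] [ 0.45  1.04 -0.87  1.84  0.07  0.67  0.12] err 0.0 dq 0.01
slid [0.62  0.147 0.07 ] [ 0.52  1.05 -0.86  1.79  0.09  0.76  0.17] err 0.0 dq 0.01
lift [0.62  0.147 0.32 ] [ 0.61  0.76 -1.03  1.68 -0.07  1.1   0.07] err 0.0 dq 0.03
m1 [0.757 0.044 0.415] [ 0.59  0.4  -0.72  1.78 -0.35  0.52 -0.67] err 0.0 dq 0.1
m2 [ 0.68  -0.29   0.415] [-0.05  0.26  0.4   1.91  0.13  0.31 -1.97] err 0.01 dq 0.15
above [ 0.616 -0.227  0.3  ] [ 0.27  0.88  0.16  1.16 -0.2   1.98 -1.71] err 0.0 dq 0.17
lift6 [ 0.616 -0.227  0.22 ] [ 0.27  0.95  0.16  1.21 -0.2   1.87 -1.69] err 0.0 dq 0.01
hung [ 0.616 -0.227  0.16 ] [ 0.27  1.01  0.16  1.22 -0.21  1.79 -1.68] err 0.0 dq 0.01
```

```bash
python3 - <<'E'
from path import *
f=lambda L:T(FP,L)
print(row(f([.06,.05,.32]),rot_down(19.6)))
E
```

```text
[0.18, -0.46, -89.99, 5.19, 23.72, -0.66]
```

Emit:
arm_command --pt "0 0 -7 0.4 1.8 0 5" --pt "0 0 -14 0.8 3.6 0 5" --pt "0 0 -21 1.2 5.5 0 5" --pt "0 0 -28 1.6 7.4 0 5" --pt "0 0 -35 2 9.3 0 5" --pt "0 0 -42 2.4 11.2 0 5" --pt "0 0 -49 2.8 13 -0.5 5" --pt "0 0 -56 3.2 15 -0.5 5" --pt "0 0 -63 3.6 17 -0.5 5" --pt "0 0 -70 4 19 -0.5 5" --pt "0 0 -77 4.4 21 -0.5 5" --pt "0 0 -84 4.8 22.5 -0.5 5" --pt "0 0 -90 5.2 23.7 -0.7 5" --pt "0 0 -90 5.2 23.7 -0.7 5" --pt "0 0 -90 5.2 23.7 -0.7 5" --pt "0 0 -90 5.2 23.7 -0.7 5"

```text
clock: 14.25
tcp_pos: [0.5812, 0.1737, 0.3148]
tool_rot: [0.577, 0.817, -0.001, -0.001]
contact_force: [-0.2, 0.2, 0.0]
grip_width: 0.581
```

```bash
python3 - <<'E'
from path import *
s=sense();print(s["q"].round(2),s["tcp_pos"])
c=calibration("wrist");im=get_image("wrist");cv2.imwrite("pics/w9.png",im[:,:,::-1])
for k,L in {**FIXP,"strap_a":[0,0,.075],"strap_a_hook":[0,0,.056]}.items():
    if k in("clamp_grip","bolt_knob"):continue
    for d in place_of(k,"wrist")[:3]:
        w=backz(c,d["centre"],L[2]);l=R.from_euler("z",-FP[2]).apply(w-[FP[0],FP[1],0])
        print(k,np.round(d["centre"],1),round(d["confidence"],2),w.round(4),"fix",l.round(4))
for y in(0,.075):
    for x,yy,z in((.116,.014,.081),(.116,-.014,.081),(-.07,.014,.081),(-.07,-.014,.081)):print(proj(c,T(FP,[x,y+yy,z])).round(0))
E
```

```text
[ 0.1   0.43 -0.64  1.79  0.29  1.03 -0.31] [0.58118482 0.17369798 0.31481896]
fixture [278.6  99.1] 0.68 [0.5141 0.2138 0.    ] fix [-0.0005 -0.0023  0.    ]
strap_a [271.4 204.3] 0.79 [0.5474 0.1097 0.075 ] fix [ 0.1087 -0.006   0.075 ]
strap_a_hook [483.3 124.4] 0.37 [0.7364 0.2676 0.056 ] fix [0.0236 0.2251 0.056 ]
[[289. 212.]]
[[264. 212.]]
[[284.  26.]]
[[254.  26.]]
[[357. 212.]]
[[332. 212.]]
[[364.  26.]]
[[334.  26.]]
```

View pics/w9.png

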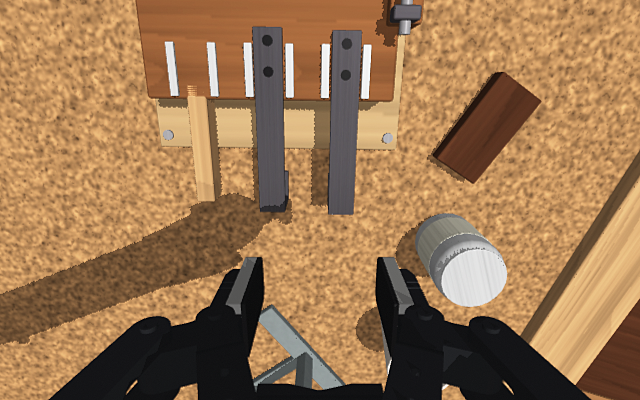

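```bash
sed -i 's/^FP=.*;/FP=[.5146,.2134,-1.233];/' km.py; cat >> path.py <<'E'
PHI=np.radians(40);REL=grasp_rel(PHI,flip=1);f=lambda L:T(FP,L);sR=strapR_fix(FP)
def G(y,x=.11): return tcp_of(f([x,y,.075]),sR,REL)
def offz(t,d): return t[0]+t[1].apply([0,0,d]),t[1]
def up(t,dz): return t[0]+[0,0,dz],t[1]
def at(q):
    t=fk(q,P0,SG);p,Rt,s=tool();print("fk err",(t[0]-p).round(4))
E
python3 - <<'E'
from path import *
s=sense();at(s["q"])
g=G(.075,.112);print(g[0])
print(row(*offz(g,-.09)),row(*g))
E
```

```text
fk err [0.0022 0.0016 0.0031]
[0.59859448 0.20058284 0.06957351]
[-0.11, 40.0, 0.3, -3.82, 2.41, 17.74] [-0.11, 40.0, 0.3, 1.97, 2.44, 24.63]
```

Emit:
arm_command --pt "0 7 0 -2 0.5 3 5" --pt "0 14 0 -4 1 6 5" --pt "0 21 0 -4 1.5 9 5" --pt "0 28 0 -4 2 12 5" --pt "0 35 0 -4 2.4 15 5" --pt "0 40 0.3 -3.8 2.4 17.7 5" --pt "0 40 0.3 -3.8 2.4 17.7 5" --pt "0 40 0.3 -3.8 2.4 17.7 5" --pt "0 40 0.3 -3.8 2.4 17.7 5" --pt "0 40 0.3 -3.8 2.4 17.7 5"

```text
clock: 15.38
tcp_pos: [0.6189, 0.1487, 0.144]
tool_rot: [0.541, 0.769, 0.198, -0.277]
contact_force: [-0.2, 0.4, 0.5]
grip_width: 0.585
```

```bash
python3 - <<'E'
from path import *
s=sense();print(s["q"].round(2),s["tcp_pos"]);at(s["q"])
g=G(.075,.112)
print(row(*g))
c=calibration("wrist");im=get_image("wrist");cv2.imwrite("pics/w10.png",im[:,:,::-1])
E
```

```text
[ 0.52  0.91 -0.87  1.78 -0.05  0.82  0.22] [0.6189471  0.1486827  0.14402853]
fk err [0.0147 0.0071 0.0161]
[0.09, 0.17, 0.37, -0.49, -0.22, 9.29]
```

View pics/w10.png

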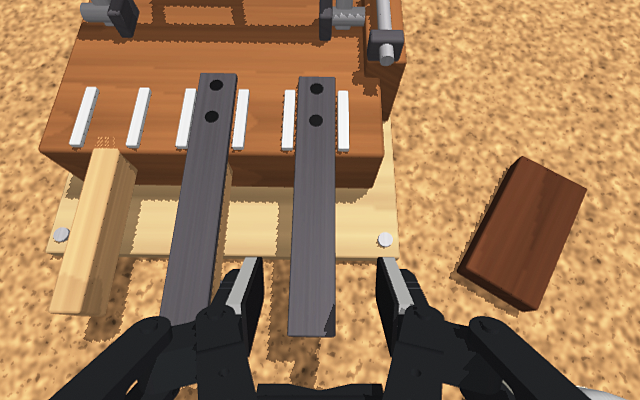

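```bash
sed -i 's/^FP=.*; RP/FP=[.5146,.2134,-1.243]; RP/' km.py; python3 - <<'E'
from path import *
s=sense()
g=G(.075,.112)
print(row(*g), s["q"].tolist(),s["tcp_pos"].tolist(),s["tool_rot"].tolist())
E
```

```text
[-0.28, 0.21, 0.83, -0.53, -0.25, 9.26] [0.5219014445113457, 0.9066575467358347, -0.8712984550103055, 1.777070256704369, -0.04771608544994006, 0.8200804091979426, 0.22041386494514256] [0.6189665201724006, 0.14849668057763188, 0.14410448654631225] [0.5412810002047799, 0.7689118510139579, 0.19830966793067273, -0.2765189320694486]
```

Emit:
arm_command --pt "-0.2 0.2 0.8 -0.4 -0.3 2.5 5" --pt "-0.2 0.2 0.8 -0.5 -0.3 5 5" --pt "-0.2 0.2 0.8 -0.5 -0.3 7 5" --pt "-0.2 0.2 0.8 -0.5 -0.3 8.5 5" --pt "-0.2 0.2 0.8 -0.5 -0.3 9.2 5" --pt "-0.2 0.2 0.8 -0.5 -0.3 9.2 5" --pt "-0.2 0.2 0.8 -0.5 -0.3 9.2 5" --pt "-0.2 0.2 0.8 -0.5 -0.3 9.2 5"

```text
clock: 16.1
tcp_pos: [0.5984, 0.1963, 0.067]
tool_rot: [0.549, 0.762, 0.198, -0.28]
contact_force: [-0.3, -0.2, -0.3]
grip_width: 0.586
```

```bash
python3 - <<'E'
from path import *
s=sense();print(s["tcp_pos"],s["contact_force"]);
print(row(*G(.075,.112)))
c=calibration("wrist");im=get_image("wrist");cv2.imwrite("pics/w11.png",im[:,:,::-1])
E
```

```text
[0.59836005 0.19625031 0.06697781] [-0.28598865 -0.16475702 -0.33556374]
[-0.07, -0.08, -0.33, 0.42, 0.12, 0.01]
```

View pics/w11.png

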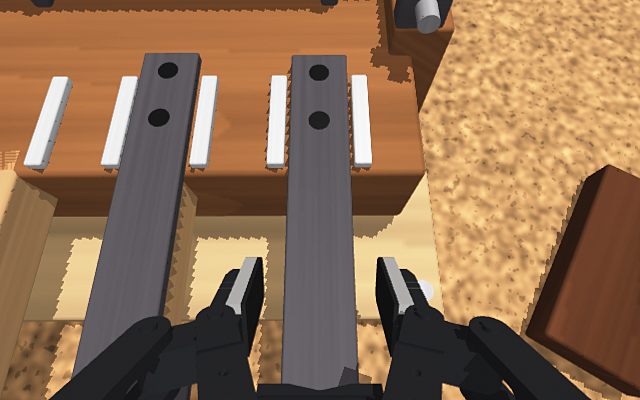

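Emit:
arm_command --pt "0 0 0 0.3 0 0 4" --pt "0 0 0 0.3 0 0 2.4" --pt "0 0 0 0.3 0 0 2.4" --pt "0 0 0 0.3 0 0 2.4" --pt "0 0 0 0.3 0 0 2.4" --pt "0 0 0 0.3 0 0 2.4" --pt "0 0 0 0.3 0 0 2.4" --pt "0 0 0 0.3 0 0 2.4" --newtons 80

```text
clock: 16.82
tcp_pos: [0.5969, 0.1985, 0.0682]
tool_rot: [0.549, 0.762, 0.198, -0.281]
contact_force: [0.7, -2.5, 6.5]
grip_width: 0.312
```

```bash
python3 - <<'E'
from path import *
s=sense();print(s["tcp_pos"],s["contact_force"],s["grip_width"],s["grip_width"]*85);
p,Rt,_=tool()
fx=f([1,0,0])-f([0,0,0])
print(Rt.inv().apply(fx)*6, Rt.inv().apply([0,0,1])*10)
E
```

```text
[0.59693589 0.19853781 0.06823374] [ 0.70404571 -2.48728332  6.45514113] 0.3124615750499323 26.559233879244246
[-4.5804684   0.02494856 -3.87539506] [ 6.45866591 -0.0701598  -7.63418053]
```

Emit:
arm_command --pt "0 0 0 -0.9 0 -0.8 2.4" --pt "0 0 0 -1.8 0 -1.6 2.4" --pt "0 0 0 -2.7 0 -2.3 2.4" --pt "0 0 0 -3.6 0 -3.1 2.4" --pt "0 0 0 -4.2 0 -3.6 2.4" --pt "0 0 0 -4.6 0 -3.9 2.4" --pt "0 0 0 -4.6 0 -3.9 2.4" --pt "0 0 0 -4.6 0 -3.9 2.4"

```text
clock: 17.48
tcp_pos: [0.6163, 0.1401, 0.0682]
tool_rot: [0.55, 0.761, 0.198, -0.281]
contact_force: [-1.2, 0.1, 7.4]
grip_width: 0.309
```

```bash
python3 - <<'E'
from path import *
s=sense();print(s["tcp_pos"],s["contact_force"],s["grip_width"]*85);
im=get_image("wrist");cv2.imwrite("pics/w12.png",im[:,:,::-1])
im=get_image("side");cv2.imwrite("pics/s12.png",im[100:300,130:380,::-1].repeat(3,0).repeat(3,1))
E
```

```text
[0.61629646 0.14011675 0.06817599] [-1.19216168  0.08739113  7.44893417] 26.27646427402004
```

View pics/s12.png

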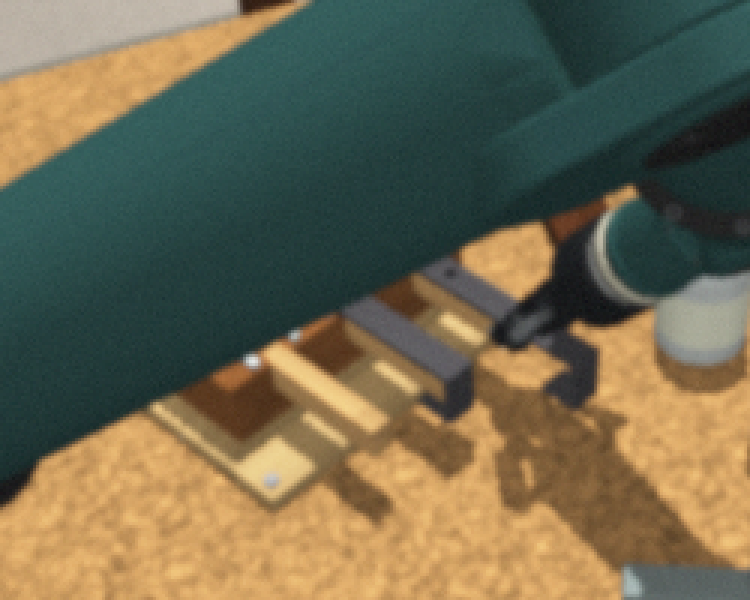

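View pics/w12.png

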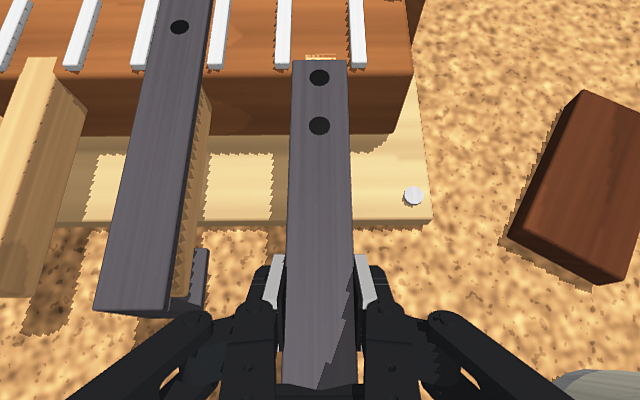

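Emit:
arm_command --pt "0 0 0 1.3 0 -1.5 2.4" --pt "0 0 0 3.2 0 -3.8 2.4" --pt "0 0 0 5.8 0 -6.9 2.4" --pt "0 0 0 8.4 0 -9.9 2.4" --pt "0 0 0 11 -0.1 -13 2.4" --pt "0 0 0 13.5 -0.1 -16 2.4" --pt "0 0 0 16.1 -0.2 -19.1 2.4" --pt "0 0 0 16.1 -0.2 -19.1 2.4" --pt "0 0 0 16.1 -0.2 -19.1 2.4" --pt "0 0 0 16.1 -0.2 -19.1 2.4"

```text
clock: 18.42
tcp_pos: [0.6154, 0.1377, 0.314]
tool_rot: [0.551, 0.761, 0.195, -0.28]
contact_force: [0.2, -0.1, -4.8]
grip_width: 0.312
```

```bash
python3 - <<'E'
from path import *
s=sense();print(s["tcp_pos"],s["contact_force"],s["grip_width"]*85,s["q"].round(2));
R0=R.from_quat([0.549,0.762,0.198,-0.281]);p0=np.array([.5969,.1985,.0682])
rel=(sR.inv().apply(p0-f([.112,.075,.075])),sR.inv()*R0);print("rel",rel[0],(REL[1].inv()*rel[1]).as_rotvec(degrees=True),REL[0])
im=get_image("wrist");cv2.imwrite("pics/w13.png",im[:,:,::-1])
c=calibration("wrist")
# predicted strap corners
p,Rt,_=tool();sr=Rt*rel[1].inv();so=p-sr.apply(rel[0])
for L in([-.18,.014,.006],[-.18,-.014,.006],[.006,.014,.006]):print(proj(c,so+sr.apply(L)).round(0))
im=get_image("scene");cv2.imwrite("pics/s13.png",im[:,:,::-1])
for k in("rack","rail_mid"):
  for n in("scene","side"):
    if n=="side": get_image(n)
    for d in place_of(k,n)[:1]:print(n,k,d,backz(calibration(n),d["centre"],RACKP[k][2]))
E
```

```text
[0.61536676 0.1376922  0.3140455 ] [ 0.20755162 -0.10166346 -4.7929955 ] 26.494864954263598 [ 0.59  0.71 -0.96  1.68 -0.15  1.08  0.14]
rel [-0.07139626 -0.0018793  -0.0068    ] [0.17978383 0.2058402  0.38998969] [-0.07207066  0.         -0.00542649]
[[348.  59.]]
[[293.  59.]]
[[368. 518.]]
scene rack {'centre': [206.9, 269.7], 'confidence': 0.76} [ 0.58164608 -0.26638476  0.        ]
side rack {'centre': [385.2, 372.0], 'confidence': 0.58} [ 0.5686836  -0.27291196  0.        ]
scene rail_mid {'centre': [190.0, 196.7], 'confidence': 0.78} [ 0.56927917 -0.27417644  0.225     ]
side rail_mid {'centre': [403.3, 302.6], 'confidence': 0.82} [ 0.57081843 -0.27584823  0.225     ]
```

View pics/w13.png

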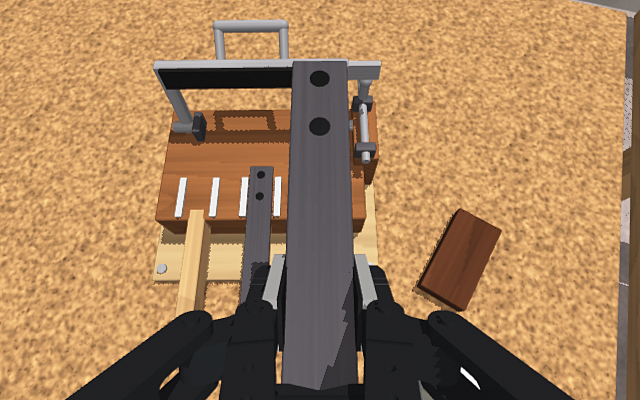

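View pics/s13.png

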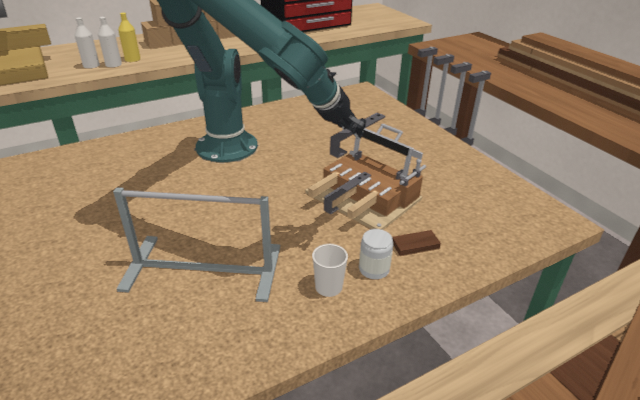

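```bash
cat >> km.py <<'E'
D+=[([0.5219014445113457, 0.9066575467358347, -0.8712984550103055, 1.777070256704369, -0.04771608544994006, 0.8200804091979426, 0.22041386494514256],[0.6189665201724006, 0.14849668057763188, 0.14410448654631225],[0.5412810002047799, 0.7689118510139579, 0.19830966793067273, -0.2765189320694486])]
P0=least_squares(res,P0,args=(SG,)).x
RP=[.570,-.2745,np.radians(-33)]
E
cat >> path.py <<'E'
REL=(np.array([-.0714,0,-.0068]),REL[1])
def hangT(yr,delta=5,lift=0.,back=0.): return tcp_of(*hang(RP,yr,np.radians(delta),lift=lift,side=-1,back=back),REL)
E
python3 - <<'E'
from path import *
print(P0.round(4),np.abs(res(P0,SG)).max())
s=sense();at(s["q"])
yr=-.07
m1=tcp_of(np.array([.70,.0,.45]),R.from_euler("z",FP[2]-np.radians(72)),REL)
m2=tcp_of(np.array([.60,-.28,.45]),R.from_euler("z",FP[2]-np.radians(142)),REL)
W=[("m1",m1),("m2",m2),("out",hangT(yr,lift=.16,back=.08)),("above",hangT(yr,lift=.1)),("hung",hangT(yr))]
simulate(s["q"],W)
ref=tool()[:2]
for n,t in W:print(n,row(*t,ref=ref));ref=t
E
```

```text
[ 0.293   0.6429  0.4831  0.3062 -0.0631 -0.0125  0.0098  1.5091] 0.012617238968092859
fk err [ 0.0126 -0.0005  0.0101]
m1 [0.757 0.043 0.443] [ 0.53  0.36 -0.63  1.72 -0.38  0.6  -0.68] err 0.0 dq 0.11
m2 [ 0.66  -0.319  0.443] [ 0.16  0.22  0.22  1.85  0.15  0.39 -1.91] err 0.01 dq 0.14
out [ 0.614 -0.386  0.322] [ 0.46  0.9   0.1   1.   -0.06  2.02 -1.59] err 0.0 dq 0.16
above [ 0.547 -0.343  0.262] [ 0.45  0.83  0.1   1.3  -0.05  1.8  -1.59] err 0.0 dq 0.03
hung [ 0.547 -0.343  0.162] [ 0.45  0.93  0.1   1.34 -0.06  1.66 -1.58] err 0.0 dq 0.01
m1 [-46.63, 0.14, 54.64, -2.3, 10.2, -18.72]
m2 [-45.0, 0.0, 53.62, -22.58, 23.15, -18.94]
out [-0.01, -85.0, -0.24, -7.91, 8.15, 9.2]
above [0.0, 0.0, 0.0, -1.41, -0.0, 9.9]
hung [0.0, 0.0, 0.0, 7.07, 0.0, 7.07]
```

Emit:
arm_command --pt "-4.2 0 5 -0.2 0.9 -1.7 2.4" --pt "-8.5 0 10 -0.4 1.9 -3.4 2.4" --pt "-12.7 0 15 -0.6 2.8 -5.1 2.4" --pt "-17 0 20 -0.8 3.7 -6.8 2.4" --pt "-21.2 0 24.8 -1.0 4.6 -8.5 2.4" --pt "-25.4 0 29.8 -1.3 5.6 -10.2 2.4" --pt "-29.7 0 34.8 -1.5 6.5 -11.9 2.4" --pt "-33.9 0 39.7 -1.7 7.4 -13.6 2.4" --pt "-38.2 0 44.7 -1.9 8.3 -15.3 2.4" --pt "-42.4 0 49.7 -2.1 9.3 -17 2.4" --pt "-46.6 0 54.6 -2.3 10.2 -18.7 2.4" --pt "-46.6 0 54.6 -2.3 10.2 -18.7 2.4" --pt "-46.6 0 54.6 -2.3 10.2 -18.7 2.4"

```text
clock: 19.9
tcp_pos: [0.756, 0.0456, 0.4443]
tool_rot: [0.891, 0.3, 0.324, -0.108]
contact_force: [-0.6, 0.7, -4.3]
grip_width: 0.31
```

```bash
python3 - <<'E'
from path import *
s=sense();print(s["clock"],s["tcp_pos"],s["q"].round(2),s["grip_width"])
m2=tcp_of(np.array([.60,-.28,.45]),R.from_euler("z",FP[2]-np.radians(142)),REL)
print(row(*m2))
E
```

```text
19.9 [0.7559841  0.04556397 0.4443303 ] [ 0.49  0.36 -0.61  1.72 -0.34  0.56 -0.71] 0.3102406079465535
[-45.13, 0.02, 54.01, -22.88, 23.24, -18.94]
```

Emit:
arm_command --pt "-3.8 0 4.5 -1.9 1.9 -1.6 2.4" --pt "-7.5 0 9 -3.8 3.9 -3.2 2.4" --pt "-11.3 0 13.5 -5.7 5.8 -4.7 2.4" --pt "-15 0 18 -7.6 7.7 -6.3 2.4" --pt "-18.8 0 22.5 -9.5 9.7 -7.9 2.4" --pt "-22.6 0 27 -11.4 11.6 -9.5 2.4" --pt "-26.3 0 31.5 -13.3 13.6 -11 2.4" --pt "-30.1 0 36 -15.3 15.5 -12.6 2.4" --pt "-33.8 0 40.5 -17.2 17.4 -14.2 2.4" --pt "-37.6 0 45 -19.1 19.4 -15.8 2.4" --pt "-41.4 0 49.5 -21 21.3 -17.4 2.4" --pt "-45.1 0 54 -22.9 23.2 -18.9 2.4" --pt "-45.1 0 54 -22.9 23.2 -18.9 2.4" --pt "-45.1 0 54 -22.9 23.2 -18.9 2.4"

```text
clock: 21.07
tcp_pos: [0.6572, -0.3206, 0.4388]
tool_rot: [0.901, -0.271, 0.324, 0.099]
contact_force: [-0.1, 0.7, -4.4]
grip_width: 0.311
```

```bash
python3 - <<'E'
from path import *
s=sense();print(s["clock"],s["tcp_pos"],s["q"].round(2),s["grip_width"])
W=[("out",hangT(-.07,lift=.16,back=.08))]
print(row(*W[0][1]));simulate(s["q"],W)
E
```

```text
21.0667 [ 0.65715315 -0.3206069   0.43879724] [ 0.07  0.23  0.31  1.88  0.23  0.38 -1.99] 0.31149512845240196
[0.1, -84.6, -0.61, -7.44, 7.86, 9.04]
out [ 0.614 -0.386  0.322] [ 0.45  0.9   0.13  1.   -0.07  2.02 -1.58] err 0.01 dq 0.15
```

Emit:
arm_command --pt "0 -6.5 0 0 0.6 0 2.4" --pt "0 -13 0 -0.5 1.2 0 2.4" --pt "0 -19.5 0 -1 1.8 0.5 2.4" --pt "0 -26 0 -1.5 2.4 1 2.4" --pt "0 -32.5 0 -2 3 1.5 2.4" --pt "0 -39 0 -2.5 3.6 2 2.4" --pt "0 -45.5 0 -3 4.2 3 2.4" --pt "0 -52 0 -3.5 4.8 4 2.4" --pt "0 -58.5 0 -4 5.4 5 2.4" --pt "0 -65 -0.3 -5 6 6 2.4" --pt "0 -71.5 -0.6 -6 6.6 7 2.4" --pt "0 -78 -0.6 -7 7.2 8 2.4" --pt "0 -84.6 -0.6 -7.4 7.9 9 2.4" --pt "0 -84.6 -0.6 -7.4 7.9 9 2.4" --pt "0 -84.6 -0.6 -7.4 7.9 9 2.4" --pt "0 -84.6 -0.6 -7.4 7.9 9 2.4"

```text
clock: 22.4
tcp_pos: [0.6168, -0.3867, 0.3256]
tool_rot: [0.888, -0.261, -0.362, -0.11]
contact_force: [0.1, -0.3, -2.3]
grip_width: 0.308
```

```bash
python3 - <<'E'
from path import *
s=sense();print(s["clock"],s["tcp_pos"],s["q"].round(2),s["grip_width"])
print(row(*hangT(-.07,lift=.16,back=.08)),row(*hangT(-.07,lift=.1,back=0)))
for n in("scene","side","wrist"):
    im=get_image(n);cv2.imwrite(f"pics/{n}14.png",im[:,:,::-1])
E
```

```text
22.4 [ 0.61677649 -0.3866513   0.32555049] [ 0.45  0.92  0.15  0.96 -0.12  2.05 -1.56] 0.3081343666369658
[-0.17, -0.51, 0.29, 0.07, 0.14, 0.44] [-0.17, -0.51, 0.29, -1.43, 0.17, 10.32]
```

View pics/scene14.png

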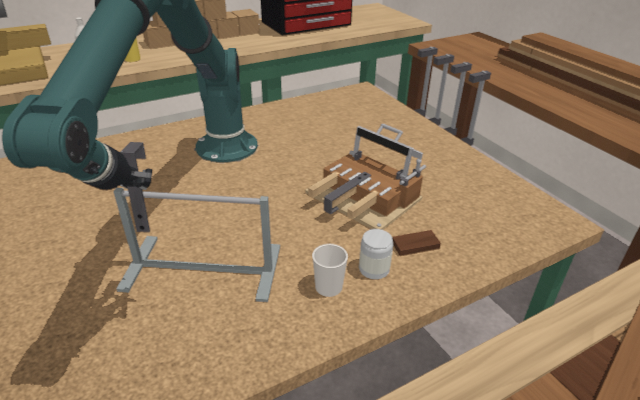

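View pics/wrist14.png

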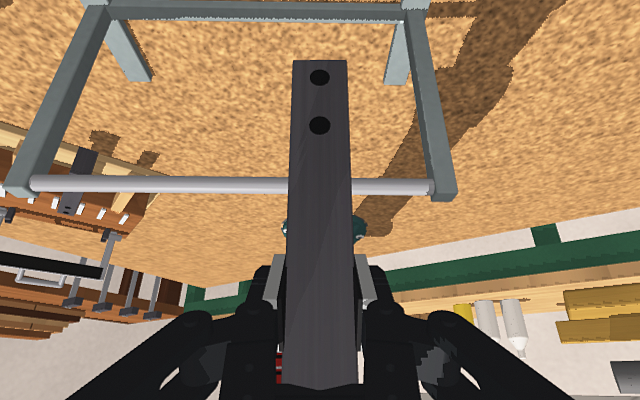

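```bash
python3 - <<'E'
from path import *
c=calibration("wrist")
for y in(.161,0,-.07,-.161):
    print(y,proj(c,T(RP,[0,y,.225])).round(1), proj(calibration("scene"),T(RP,[0,y,.225])).round(1))
for px in((32,184),(431,187)):
    w=backz(c,px,.225);print(w,R.from_euler("z",-RP[2]).apply(w-[RP[0],RP[1],0]))
E
```

```text
0.161 [[ 39.1 184.8]] [[259.2 200.5]]
0 [[235.6 185.6]] [[190.  196.9]]
-0.07 [[321.  185.9]] [[160.1 195.4]]
-0.161 [[432.1 186.3]] [[121.5 193.4]]
[ 0.66145345 -0.13616101  0.225     ] [0.0013545  0.16582996 0.225     ]
[ 0.4816138  -0.40840702  0.225     ] [-0.00119592 -0.16044245  0.225     ]
```

Emit:
arm_command --pt "0 -0.5 0.3 -0.4 0 2.6 2.4" --pt "0 -0.5 0.3 -0.8 0 5.2 2.4" --pt "0 -0.5 0.3 -1.1 0 7.8 2.4" --pt "0 -0.5 0.3 -1.4 0.1 9.5 2.4" --pt "0 -0.5 0.3 -1.4 0.1 10.3 2.4" --pt "0 -0.5 0.3 -1.4 0.1 10.3 2.4" --pt "0 -0.5 0.3 -1.4 0.1 10.3 2.4" --pt "0 -0.5 0.3 -1.4 0.1 10.3 2.4"

```text
clock: 23.22
tcp_pos: [0.5478, -0.3438, 0.2641]
tool_rot: [0.886, -0.264, -0.366, -0.108]
contact_force: [-1.1, -0.4, -3.7]
grip_width: 0.308
```

```bash
python3 - <<'E'
from path import *
s=sense();print(s["clock"],s["tcp_pos"],s["q"].round(2),s["grip_width"])
print(row(*hangT(-.07,lift=.1)),row(*hangT(-.07,lift=.02)),row(*hangT(-.07)))
im=get_image("wrist");cv2.imwrite(f"pics/wrist15.png",im[:,:,::-1])
im=get_image("side");cv2.imwrite(f"pics/side15.png",im[:,:,::-1])
c=calibration("wrist")
for y in(.161,-.161):    print(y,proj(c,T(RP,[0,y,.225])).round(1))
E
```

```text
23.2167 [ 0.54784017 -0.3437924   0.26410332] [ 0.44  0.83  0.15  1.29 -0.11  1.81 -1.55] 0.30832326699510315
[-0.04, -0.19, -0.22, 0.06, -0.02, 0.25] [-0.04, -0.19, -0.22, 5.69, -0.04, 5.93] [-0.04, -0.19, -0.22, 7.1, -0.04, 7.35]
0.161 [[-117.1  220.7]]
-0.161 [[490.5 218.4]]
```

View pics/wrist15.png

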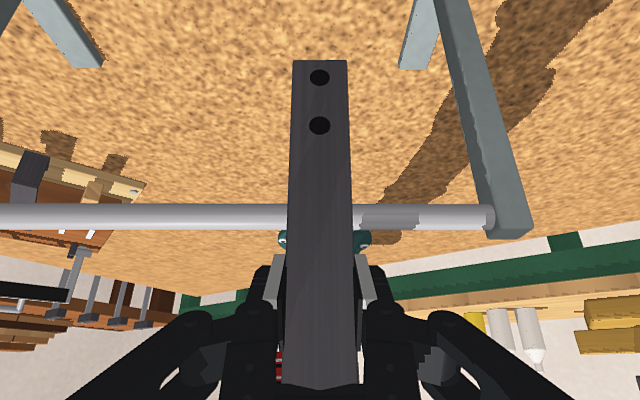

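View pics/side15.png

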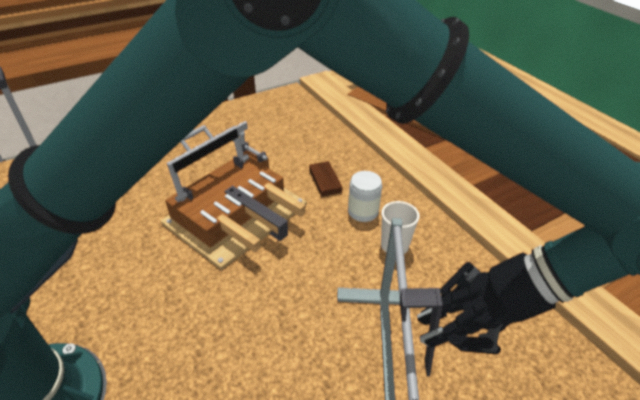

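Emit:
arm_command --pt "0 0 0 1.5 0 1.7 2.4" --pt "0 0 0 3 0 3.2 2.4" --pt "0 0 0 4.3 0 4.5 2.4" --pt "0 0 0 5.2 0 5.4 2.4" --pt "0 0 0 5.7 0 5.9 2.4" --pt "0 0 0 5.7 0 5.9 2.4" --pt "0 0 0 5.7 0 5.9 2.4"

```text
clock: 23.9
tcp_pos: [0.5453, -0.3428, 0.1807]
tool_rot: [0.885, -0.264, -0.368, -0.108]
contact_force: [-0.4, -0.0, -3.3]
grip_width: 0.308
```

```bash
python3 - <<'E'
from path import *
s=sense();print(s["clock"],s["tcp_pos"],s["contact_force"])
print(row(*hangT(-.07,lift=.02)),row(*hangT(-.07)),row(*hangT(-.07,lift=-.003)))
im=get_image("wrist");cv2.imwrite(f"pics/wrist16.png",im[:,:,::-1])
im=get_image("scene");cv2.imwrite(f"pics/scene16.png",im[100:300,20:270,::-1].repeat(3,0).repeat(3,1))
E
```

```text
23.9 [ 0.54530136 -0.34275882  0.18065724] [-0.35794972 -0.01121948 -3.34345003]
[-0.03, 0.08, -0.26, 0.0, -0.07, -0.18] [-0.03, 0.08, -0.26, 1.42, -0.08, 1.23] [-0.03, 0.08, -0.26, 1.63, -0.08, 1.44]
```

View pics/wrist16.png

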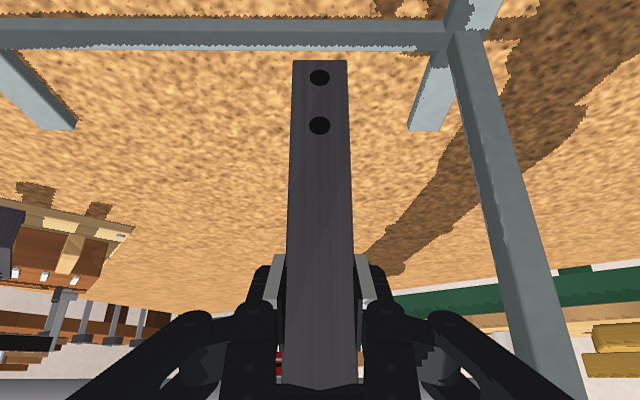

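View pics/scene16.png

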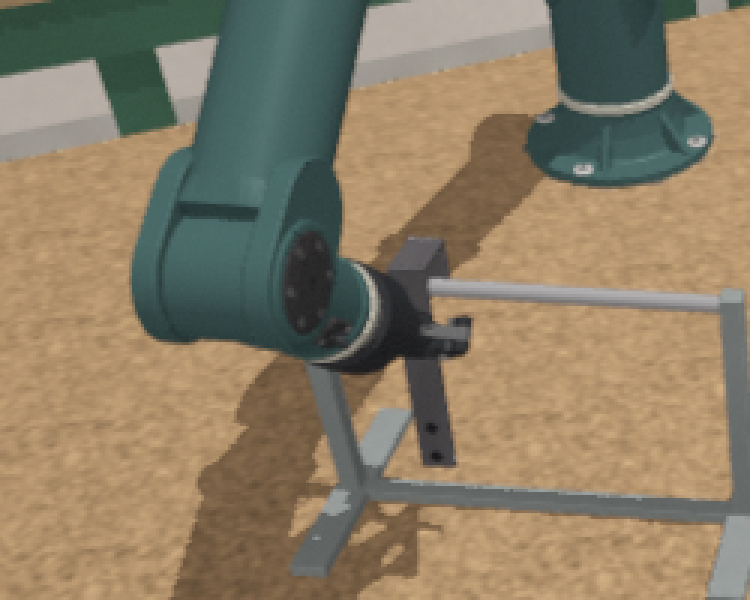

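Emit:
arm_command --pt "0 0 0 0.4 0 0.35 2.4" --pt "0 0 0 0.8 0 0.7 2.4" --pt "0 0 0 1.1 0 0.9 2.4" --pt "0 0 0 1.4 0 1.2 2.4" --pt "0 0 0 1.4 0 1.2 2.4"

```text
clock: 24.42
tcp_pos: [0.5454, -0.3428, 0.163]
tool_rot: [0.884, -0.264, -0.37, -0.109]
contact_force: [0.3, 0.1, 3.7]
grip_width: 0.309
```

Emit:
arm_command --pt "0 0 0 0.2 0 0.2 2.4" --pt "0 0 0 0.2 0 0.2 2.4" --pt "0 0 0 0.2 0 0.2 2.4"

```text
clock: 24.67
tcp_pos: [0.5454, -0.3428, 0.1628]
tool_rot: [0.884, -0.264, -0.37, -0.109]
contact_force: [-0.9, 2.0, 9.1]
grip_width: 0.307
```

Emit:
arm_command --pt "0 0 0 -0.2 0 -0.2 2.6" --pt "0 0 0 -0.2 0 -0.2 3.0" --pt "0 0 0 -0.2 0 -0.2 3.6" --pt "0 0 0 -0.2 0 -0.2 4.5" --pt "0 0 0 -0.2 0 -0.2 5" --pt "0 0 0 -0.2 0 -0.2 5" --pt "0 0 0 -0.2 0 -0.2 5" --pt "0 0 0 -0.2 0 -0.2 5"

```text
clock: 25.33
tcp_pos: [0.5461, -0.3433, 0.1618]
tool_rot: [0.885, -0.264, -0.368, -0.108]
contact_force: [-0.1, -0.4, 0.4]
grip_width: 0.582
```

```bash
python3 - <<'E'
from path import *
s=sense();print(s["clock"],s["tcp_pos"],s["contact_force"])
im=get_image("wrist");cv2.imwrite(f"pics/wrist17.png",im[:,:,::-1])
E
```

```text
25.3333 [ 0.54606189 -0.34332239  0.16179873] [-0.07567726 -0.38322364  0.41517142]
```

View pics/wrist17.png

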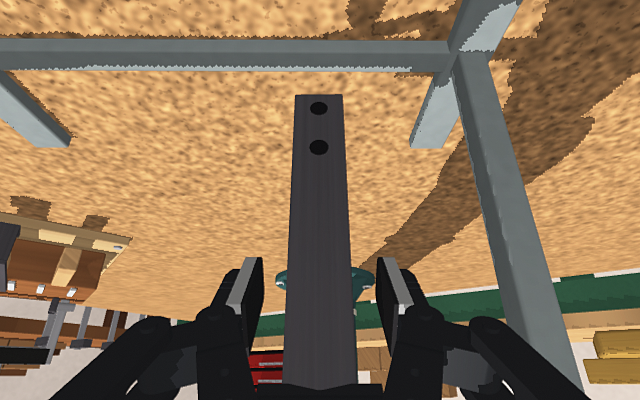

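Emit:
arm_command --pt "0 0 0 0 0 -1 5" --pt "0 0 0 0 0 -2.5 5" --pt "0 0 0 0 0 -5 5" --pt "0 0 0 0 0 -8 5" --pt "0 0 0 0 0 -11 5" --pt "0 0 0 0 0 -14 5" --pt "0 0 0 0 0 -14 5" --pt "0 0 0 0 0 -14 5"

```text
clock: 26.05
tcp_pos: [0.6304, -0.3983, 0.262]
tool_rot: [0.886, -0.265, -0.366, -0.108]
contact_force: [-0.2, 0.4, -0.4]
grip_width: 0.585
```

```bash
python3 - <<'E'
from path import *
s=sense();print(s["clock"],s["tcp_pos"],s["contact_force"],s["q"].round(2))
im=get_image("wrist");cv2.imwrite(f"pics/wrist18.png",im[:,:,::-1])
im=get_image("side");cv2.imwrite(f"pics/side18.png",im[:,:,::-1])
g=G(0,.11)
# retreat path: out -> rotate level high -> over fixture
m2=tcp_of(np.array([.60,-.28,.47]),R.from_euler("z",FP[2]-np.radians(142)),REL)
m1=tcp_of(np.array([.70,.0,.45]),R.from_euler("z",FP[2]-np.radians(72)),REL)
W=[("m2",m2),("m1",m1),("preg",up(offz(g,-.09),.12)),("pre",offz(g,-.09)),("g",g)]
simulate(s["q"],W);ref=tool()[:2]
for n,t in W:print(n,row(*t,ref=ref));ref=t
E
```

```text
26.05 [ 0.63037919 -0.39834013  0.26198478] [-0.24756263  0.41185942 -0.39639844] [ 0.46  0.99  0.15  0.94 -0.13  2.   -1.56]
m2 [ 0.66  -0.319  0.463] [ 0.1   0.21  0.29  1.82  0.1   0.43 -1.86] err 0.01 dq 0.14
m1 [0.757 0.043 0.443] [ 0.43  0.34 -0.48  1.72 -0.49  0.62 -0.58] err 0.01 dq 0.14
preg [0.546 0.122 0.257] [ 0.58  0.65 -0.81  1.89 -0.27  0.97  0.35] err 0.0 dq 0.13
pre [0.546 0.122 0.137] [ 0.53  0.82 -0.74  1.95 -0.21  0.77  0.41] err 0.0 dq 0.02
g [0.527 0.177 0.068] [ 0.43  0.92 -0.72  2.01 -0.21  0.58  0.4 ] err 0.0 dq 0.02
m2 [0.17, 85.18, -0.0, -15.6, -8.17, -13.15]
m1 [45.0, -0.0, -53.62, -10.23, -35.61, -5.97]
preg [46.28, 0.0, -55.16, -21.3, -19.02, 6.42]
pre [0.0, 0.0, 0.0, -7.71, 0.0, 9.19]
g [0.0, 0.0, 0.0, 0.0, 0.0, 9.0]
```

View pics/wrist18.png

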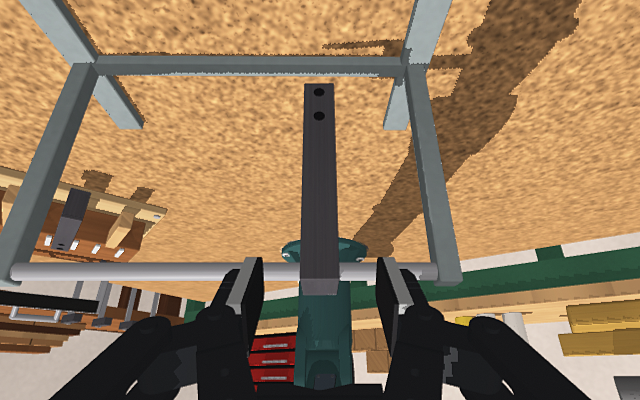

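View pics/side18.png

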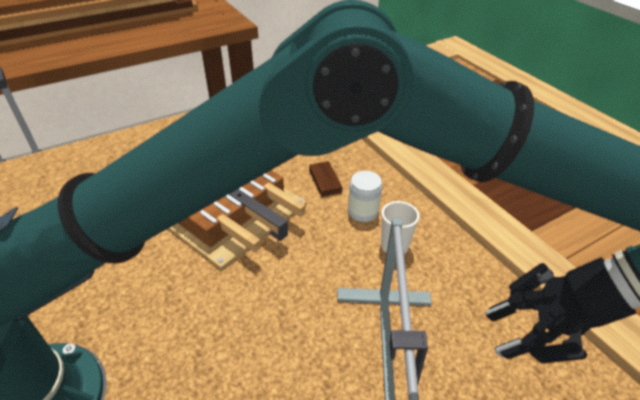

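Emit:
arm_command --pt "0 0 0 -3 0 -3 5" --pt "0 7 0 -5.5 -0.5 -5.5 5" --pt "0 14 0 -8 -1 -7 5" --pt "0 21 0 -10 -2 -9 5" --pt "0 28 0 -12 -3 -11 5" --pt "0 35 0 -14 -4 -12 5" --pt "0 42 0 -15 -5 -13 5" --pt "0 49 0 -15.6 -6 -13 5" --pt "0 56 0 -15.6 -7 -13 5" --pt "0 63 0 -15.6 -8 -13 5" --pt "0 70 0 -15.6 -8.2 -13 5" --pt "0 77 0 -15.6 -8.2 -13.1 5" --pt "0 85 0 -15.6 -8.2 -13.1 5" --pt "0 85 0 -15.6 -8.2 -13.1 5" --pt "0 85 0 -15.6 -8.2 -13.1 5"

```text
clock: 27.4
tcp_pos: [0.6566, -0.3169, 0.4598]
tool_rot: [0.902, -0.268, 0.323, 0.098]
contact_force: [0.7, -0.3, 0.5]
grip_width: 0.583
```

```bash
python3 - <<'E'
from path import *
s=sense();print(s["clock"],s["tcp_pos"],s["q"].round(2))
m1=tcp_of(np.array([.70,.0,.45]),R.from_euler("z",FP[2]-np.radians(72)),REL)
print(row(*m1))
E
```

```text
27.4 [ 0.65659119 -0.31693515  0.45984377] [ 0.1   0.2   0.27  1.85  0.24  0.43 -1.99]
[44.87, 0.66, -53.65, -9.64, -35.62, -5.99]
```

Emit:
arm_command --pt "3.7 0 -4.5 -0.8 -3 -0.5 5" --pt "7.5 0 -9 -1.6 -6 -1 5" --pt "11.2 0 -13.4 -2.4 -8.9 -1.5 5" --pt "15 0 -17.9 -3.2 -11.9 -2 5" --pt "18.7 0 -22.4 -4 -14.8 -2.5 5" --pt "22.4 0 -26.8 -4.8 -17.8 -3 5" --pt "26.2 0 -31.3 -5.6 -20.8 -3.5 5" --pt "29.9 0 -35.8 -6.4 -23.7 -4 5" --pt "33.7 0 -40.2 -7.2 -26.7 -4.5 5" --pt "37.4 0 -44.7 -8 -29.7 -5 5" --pt "41.1 0 -49.2 -8.8 -32.6 -5.5 5" --pt "44.9 0.5 -53.6 -9.6 -35.6 -6 5" --pt "44.9 0.5 -53.6 -9.6 -35.6 -6 5" --pt "44.9 0.5 -53.6 -9.6 -35.6 -6 5"

```text
clock: 28.57
tcp_pos: [0.7635, 0.0407, 0.4483]
tool_rot: [0.891, 0.297, 0.328, -0.108]
contact_force: [1.1, -0.6, -0.1]
grip_width: 0.587
```

```bash
python3 - <<'E'
from path import *
s=sense();print(s["clock"],s["tcp_pos"],s["q"].round(2))
g=G(0,.11)
print(row(*up(offz(g,-.09),.12)))
E
```

```text
28.5667 [0.76345986 0.04073283 0.44827906] [ 0.47  0.37 -0.57  1.7  -0.37  0.57 -0.68]
[46.55, -0.2, -54.92, -21.92, -19.61, 6.38]
```

Emit:
arm_command --pt "4.2 0 -5 -2 -1.8 0.5 5" --pt "8.5 0 -10 -4 -3.6 1 5" --pt "12.7 0 -15 -6 -5.4 1.5 5" --pt "16.9 0 -20 -8 -7.2 2 5" --pt "21.2 0 -25 -10 -9 2.5 5" --pt "25.4 0 -30 -12 -10.8 3 5" --pt "29.6 0 -35 -14 -12.5 3.5 5" --pt "33.9 0 -40 -16 -14.3 4 5" --pt "38.1 0 -45 -18 -16 5 5" --pt "42.3 0 -50 -20 -18 6 5" --pt "46.5 -0.2 -54.9 -21.9 -19.6 6.4 5" --pt "46.5 -0.2 -54.9 -21.9 -19.6 6.4 5" --pt "46.5 -0.2 -54.9 -21.9 -19.6 6.4 5" --pt "46.5 -0.2 -54.9 -21.9 -19.6 6.4 5"

```text
clock: 29.73
tcp_pos: [0.5458, 0.1203, 0.2568]
tool_rot: [0.55, 0.762, 0.199, -0.276]
contact_force: [-0.4, -0.7, 0.6]
grip_width: 0.584
```

```bash
python3 - <<'E'
from path import *
s=sense();print(s["clock"],s["tcp_pos"],s["q"].round(2))
g=G(0,.11)
print(row(*offz(g,-.06)),row(*g))
im=get_image("wrist");cv2.imwrite(f"pics/wrist20.png",im[:,:,::-1])
c=calibration("wrist")
for x,yy,z in((.116,.014,.081),(.116,-.014,.081),(-.07,.014,.081),(-.07,-.014,.081)):print(proj(c,T(FP,[x,yy,z])).round(0))
E
```

```text
29.7333 [0.54577314 0.12032011 0.25678343] [ 0.66  0.68 -0.94  1.89 -0.19  0.92  0.26]
[0.29, 0.22, -0.33, -7.51, 0.03, 12.3] [0.29, 0.22, -0.33, -7.49, -0.0, 18.3]
[[335. 331.]]
[[303. 331.]]
[[331. 144.]]
[[305. 144.]]
```

View pics/wrist20.png

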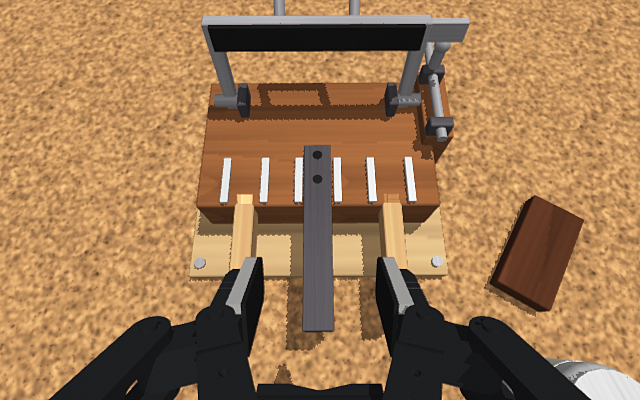

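Emit:
arm_command --pt "0 0 -0.3 -2 0 2.5 5" --pt "0 0 -0.3 -4 0 5 5" --pt "0 0 -0.3 -6 0 7.5 5" --pt "0 0 -0.3 -7.5 0 10.5 5" --pt "0.2 0.2 -0.3 -7.5 0 13 5" --pt "0.2 0.2 -0.3 -7.5 0 15 5" --pt "0.2 0.2 -0.3 -7.5 0 17 5" --pt "0.2 0.2 -0.3 -7.5 0 18.2 5" --pt "0.2 0.2 -0.3 -7.5 0 18.2 5" --pt "0.2 0.2 -0.3 -7.5 0 18.2 5" --pt "0.2 0.2 -0.3 -7.5 0 18.2 5"

```text
clock: 30.7
tcp_pos: [0.5259, 0.1764, 0.0689]
tool_rot: [0.546, 0.765, 0.199, -0.278]
contact_force: [-0.3, 0.8, 0.2]
grip_width: 0.585
```

```bash
python3 - <<'E'
from path import *
s=sense();print(s["clock"],s["tcp_pos"],s["contact_force"])
print(row(*G(0,.112)))
im=get_image("wrist");cv2.imwrite(f"pics/wrist21.png",im[:,:,::-1])
E
```

```text
30.7 [0.52593496 0.17637103 0.06890026] [-0.25705159  0.76637169  0.16305425]
[-0.03, 0.06, 0.12, -0.19, 0.12, -0.07]
```

View pics/wrist21.png

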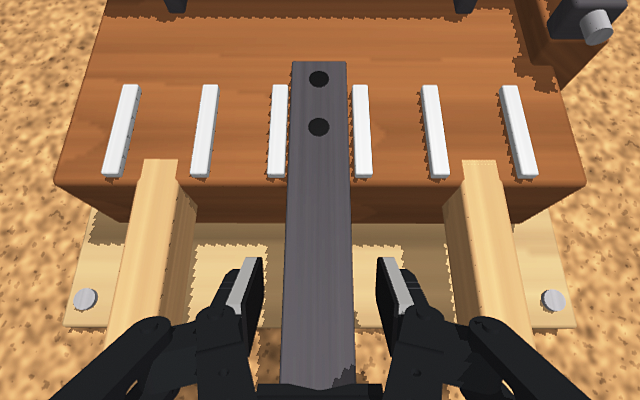

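Emit:
arm_command --pt "0 0 0 0 0 0 4" --pt "0 0 0 0 0 0 2.4" --pt "0 0 0 0 0 0 2.4" --pt "0 0 0 0 0 0 2.4" --pt "0 0 0 0 0 0 2.4" --pt "0 0 0 0 0 0 2.4" --pt "0 0 0 0 0 0 2.4" --pt "0 0 0 0 0 0 2.4" --newtons 80

```text
clock: 31.42
tcp_pos: [0.5252, 0.1765, 0.0688]
tool_rot: [0.546, 0.765, 0.199, -0.278]
contact_force: [0.4, -3.3, 6.2]
grip_width: 0.311
```

Emit:
arm_command --pt "0 0 0 -0.9 0 -0.8 2.4" --pt "0 0 0 -1.8 0 -1.6 2.4" --pt "0 0 0 -2.7 0 -2.3 2.4" --pt "0 0 0 -3.6 0 -3.1 2.4" --pt "0 0 0 -4.2 0 -3.6 2.4" --pt "0 0 0 -4.6 0 -3.9 2.4" --pt "0 0 0 -4.6 0 -3.9 2.4" --pt "0 0 0 -4.6 0 -3.9 2.4"

```text
clock: 32.08
tcp_pos: [0.5446, 0.1188, 0.0687]
tool_rot: [0.546, 0.765, 0.198, -0.279]
contact_force: [-1.1, -3.3, 7.3]
grip_width: 0.308
```

```bash
python3 - <<'E'
from path import *
s=sense();print(s["clock"],s["tcp_pos"],s["contact_force"],s["grip_width"])
im=get_image("wrist");cv2.imwrite(f"pics/wrist22.png",im[:,:,::-1])
print(tool()[1].inv().apply([0,0,25]))
E
```

```text
32.0833 [0.5446238  0.1188012  0.06874794] [-1.13486522 -3.31016964  7.27751536] 0.3077279516123215
[ 16.05943449  -0.02435969 -19.15969651]
```

View pics/wrist22.png

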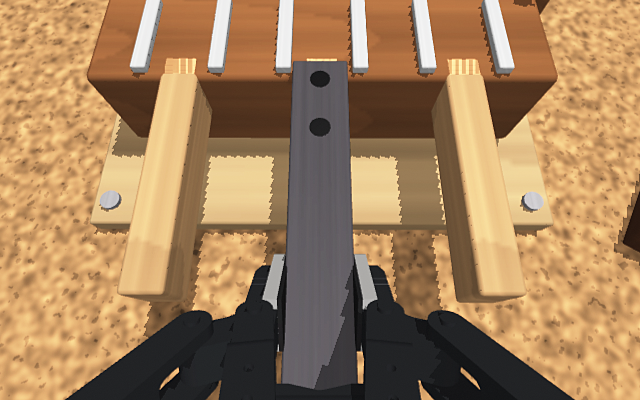

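Emit:
arm_command --pt "0 0 0 1.3 0 -1.5 2.4" --pt "0 0 0 3.2 0 -3.8 2.4" --pt "0 0 0 5.8 0 -6.9 2.4" --pt "0 0 0 8.4 0 -9.9 2.4" --pt "0 0 0 11 0 -13 2.4" --pt "0 0 0 13.5 0 -16 2.4" --pt "0 0 0 16.1 0 -19.1 2.4" --pt "0 0 0 16.1 0 -19.1 2.4" --pt "0 0 0 16.1 0 -19.1 2.4"

```text
clock: 32.88
tcp_pos: [0.5453, 0.1196, 0.3191]
tool_rot: [0.546, 0.766, 0.199, -0.276]
contact_force: [-0.2, -1.2, -3.6]
grip_width: 0.308
```

```bash
python3 - <<'E'
from path import *
s=sense();print(s["clock"],s["tcp_pos"],s["contact_force"],s["grip_width"],s["q"].round(2))
yr=.06
m1=tcp_of(np.array([.70,.0,.45]),R.from_euler("z",FP[2]-np.radians(72)),REL)
m2=tcp_of(np.array([.66,-.19,.47]),R.from_euler("z",FP[2]-np.radians(142)),REL)
W=[("m1",m1),("m2",m2),("out",hangT(yr,lift=.16,back=.08)),("above",hangT(yr,lift=.1)),("hung",hangT(yr))]
simulate(s["q"],W)
ref=tool()[:2]
for n,t in W:print(n,row(*t,ref=ref));ref=t
for k in("rack","rail_mid"):
  for n in("scene","side"):
    if k=="rack": get_image(n)
    for d in place_of(k,n)[:1]:print(n,k,d["centre"],backz(calibration(n),d["centre"],RACKP[k][2]))
E
```

```text
32.8833 [0.54534674 0.11961456 0.31905408] [-0.22058307 -1.16859706 -3.57915096] 0.30784098631935264 [ 0.69  0.61 -0.98  1.84 -0.22  1.03  0.24]
m1 [0.757 0.043 0.443] [ 0.51  0.36 -0.6   1.72 -0.41  0.6  -0.66] err 0.0 dq 0.12
m2 [ 0.72  -0.229  0.463] [-0.12  0.26  0.34  1.76  0.28  0.49 -2.18] err 0.01 dq 0.16
out [ 0.685 -0.277  0.322] [ 0.32  0.92  0.1   0.97 -0.16  2.04 -1.74] err 0.01 dq 0.14
above [ 0.618 -0.234  0.262] [ 0.3   0.85  0.1   1.27 -0.16  1.82 -1.72] err 0.0 dq 0.03
hung [ 0.618 -0.234  0.162] [ 0.3   0.94  0.1   1.31 -0.16  1.68 -1.71] err 0.0 dq 0.01
m1 [-46.14, 0.13, 55.5, -2.99, 17.58, -18.55]
m2 [-45.0, 0.0, 53.62, -13.48, 19.53, -13.92]
out [-0.01, -85.0, -0.24, -9.3, 5.96, 10.64]
above [0.0, 0.0, 0.0, -1.41, -0.0, 9.9]
hung [0.0, 0.0, 0.0, 7.07, 0.0, 7.07]
scene rack [315.9, 125.3] [0.00529792 0.36755907 0.        ]
side rack [387.2, 369.0] [ 0.57558912 -0.26998893  0.        ]
scene rail_mid [189.1, 195.5] [ 0.563637   -0.27458756  0.225     ]
side rail_mid [401.9, 303.2] [ 0.56823123 -0.27562636  0.225     ]
```

Emit:
arm_command --pt "-4.2 0 5 -0.2 1.6 -1.7 2.4" --pt "-8.4 0 10 -0.5 3.2 -3.4 2.4" --pt "-12.6 0 15.1 -0.8 4.8 -5.1 2.4" --pt "-16.8 0 20.2 -1.1 6.4 -6.8 2.4" --pt "-21 0 25.2 -1.4 8 -8.5 2.4" --pt "-25.2 0 30.3 -1.6 9.6 -10.1 2.4" --pt "-29.4 0 35.3 -1.9 11.2 -11.8 2.4" --pt "-33.6 0 40.4 -2.2 12.8 -13.5 2.4" --pt "-37.8 0 45.4 -2.5 14.4 -15.2 2.4" --pt "-42 0 50.5 -2.7 16 -16.9 2.4" --pt "-46.1 0 55.5 -3 17.6 -18.5 2.4" --pt "-46.1 0 55.5 -3 17.6 -18.5 2.4" --pt "-46.1 0 55.5 -3 17.6 -18.5 2.4"

```text
clock: 34.27
tcp_pos: [0.7556, 0.0462, 0.4391]
tool_rot: [0.892, 0.299, 0.32, -0.111]
contact_force: [-0.6, -0.4, -2.9]
grip_width: 0.309
```

```bash
python3 - <<'E'
from path import *
s=sense();print(s["clock"],s["tcp_pos"],s["grip_width"],s["q"].round(2))
m2=tcp_of(np.array([.66,-.19,.47]),R.from_euler("z",FP[2]-np.radians(142)),REL)
print(row(*m2))
E
```

```text
34.2667 [0.75555071 0.04624035 0.43909863] 0.3093447669899353 [ 0.47  0.37 -0.57  1.72 -0.37  0.57 -0.69]
[-45.36, 0.58, 53.87, -13.4, 19.75, -14.4]
```

Emit:
arm_command --pt "-3.8 0 4.5 -1.1 1.6 -1.2 2.4" --pt "-7.6 0 9 -2.2 3.3 -2.4 2.4" --pt "-11.3 0 13.5 -3.3 4.9 -3.6 2.4" --pt "-15.1 0 18 -4.5 6.6 -4.8 2.4" --pt "-18.9 0 22.4 -5.6 8.2 -6 2.4" --pt "-22.7 0 26.9 -6.7 9.9 -7.2 2.4" --pt "-26.5 0 31.4 -7.8 11.5 -8.4 2.4" --pt "-30.2 0 35.9 -8.9 13.2 -9.6 2.4" --pt "-34 0.2 40.4 -10 14.8 -10.8 2.4" --pt "-37.8 0.3 44.9 -11.2 16.5 -12 2.4" --pt "-41.6 0.4 49.4 -12.3 18.1 -13.2 2.4" --pt "-45.4 0.6 53.9 -13.4 19.8 -14.4 2.4" --pt "-45.4 0.6 53.9 -13.4 19.8 -14.4 2.4" --pt "-45.4 0.6 53.9 -13.4 19.8 -14.4 2.4"

```text
clock: 35.43
tcp_pos: [0.7183, -0.2313, 0.4606]
tool_rot: [0.9, -0.271, 0.326, 0.099]
contact_force: [0.6, -0.0, -3.8]
grip_width: 0.308
```

```bash
python3 - <<'E'
from path import *
s=sense();print(s["clock"],s["tcp_pos"],s["grip_width"],s["q"].round(2))
W=[("out",hangT(.06,lift=.16,back=.08))]
print(row(*W[0][1]));simulate(s["q"],W)
E
```

```text
35.4333 [ 0.71827715 -0.2313103   0.46063637] 0.30789263479519546 [-0.19  0.26  0.41  1.8   0.33  0.48 -2.22]
[0.09, -84.79, -0.62, -9.08, 5.67, 10.51]
out [ 0.685 -0.277  0.322] [ 0.31  0.92  0.13  0.97 -0.18  2.04 -1.73] err 0.01 dq 0.15
```

Emit:
arm_command --pt "0 -6.5 0 0 0.4 0 2.4" --pt "0 -13 0 -0.6 0.9 0 2.4" --pt "0 -19.5 0 -1.2 1.3 0.5 2.4" --pt "0 -26 0 -1.8 1.7 1 2.4" --pt "0 -32.5 0 -2.4 2.2 1.7 2.4" --pt "0 -39 0 -3 2.6 2.5 2.4" --pt "0 -45.5 0 -3.6 3 3.5 2.4" --pt "0 -52 0 -4.3 3.5 4.7 2.4" --pt "0 -58.5 0 -5 3.9 5.9 2.4" --pt "0 -65 -0.3 -6 4.4 7 2.4" --pt "0 -71.5 -0.6 -7.2 4.8 8.2 2.4" --pt "0 -78 -0.6 -8.3 5.2 9.4 2.4" --pt "0 -84.8 -0.6 -9.1 5.7 10.5 2.4" --pt "0 -84.8 -0.6 -9.1 5.7 10.5 2.4" --pt "0 -84.8 -0.6 -9.1 5.7 10.5 2.4" --pt "0 -84.8 -0.6 -9.1 5.7 10.5 2.4"

```text
clock: 36.77
tcp_pos: [0.6868, -0.2776, 0.3262]
tool_rot: [0.888, -0.262, -0.363, -0.11]
contact_force: [0.3, 1.0, -1.2]
grip_width: 0.305
```

```bash
python3 - <<'E'
from path import *
s=sense();print(s["clock"],s["tcp_pos"],s["q"].round(2),s["grip_width"])
print(row(*hangT(.06,lift=.16,back=.08)),row(*hangT(.06,lift=.1,back=0)))
im=get_image("wrist");cv2.imwrite(f"pics/wrist24.png",im[:,:,::-1])
c=calibration("wrist")
for y in(.161,.06,-.07,-.161):    print(y,proj(c,T(RP,[0,y,.225])).round(1))
E
```

```text
36.7667 [ 0.68683117 -0.27764712  0.32622185] [ 0.32  0.94  0.16  0.92 -0.24  2.07 -1.71] 0.3045660705857612
[-0.25, -0.46, 0.24, 0.16, 0.1, 0.44] [-0.25, -0.46, 0.24, -1.33, 0.14, 10.33]
0.161 [[197.8 185.9]]
0.06 [[321.5 186.5]]
-0.07 [[480.9 187.4]]
-0.161 [[592.7 188. ]]
```

View pics/wrist24.png

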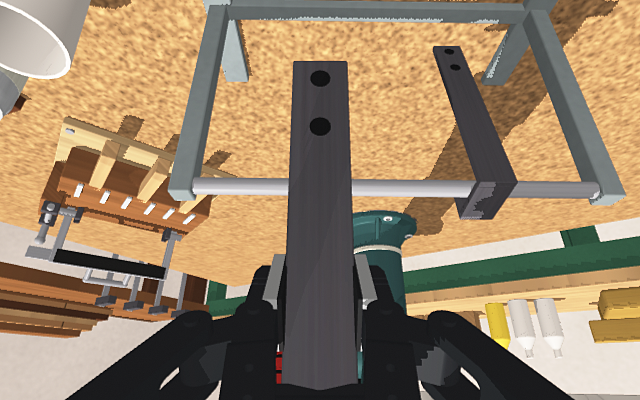

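Emit:
arm_command --pt "0 -0.5 0.2 -0.4 0 2.6 2.4" --pt "0 -0.5 0.2 -0.7 0 5.2 2.4" --pt "0 -0.5 0.2 -1 0 7.8 2.4" --pt "0 -0.5 0.2 -1.3 0.1 9.5 2.4" --pt "0 -0.5 0.2 -1.3 0.1 10.3 2.4" --pt "0 -0.5 0.2 -1.3 0.1 10.3 2.4" --pt "0 -0.5 0.2 -1.3 0.1 10.3 2.4" --pt "0 -0.5 0.2 -1.3 0.1 10.3 2.4"

```text
clock: 37.48
tcp_pos: [0.6192, -0.2347, 0.2635]
tool_rot: [0.886, -0.264, -0.365, -0.109]
contact_force: [-0.0, 0.1, -2.8]
grip_width: 0.311
```

```bash
python3 - <<'E'
from path import *
s=sense();print(s["clock"],s["tcp_pos"],s["q"].round(2),s["grip_width"])
print(row(*hangT(.06,lift=.1)),row(*hangT(.06,lift=.02)),row(*hangT(.06)))
im=get_image("wrist");cv2.imwrite(f"pics/wrist25.png",im[:,:,::-1])
c=calibration("wrist")
for y in(.161,-.161):    print(y,proj(c,T(RP,[0,y,.225])).round(1))
E
```

```text
37.4833 [ 0.61916698 -0.23468242  0.26354111] [ 0.29  0.85  0.15  1.25 -0.22  1.83 -1.68] 0.31100479561968325
[-0.16, -0.18, -0.1, -0.01, 0.02, 0.24] [-0.16, -0.18, -0.1, 5.63, 0.02, 5.92] [-0.16, -0.18, -0.1, 7.04, 0.03, 7.33]
0.161 [[129.1 220.4]]
-0.161 [[737.3 219.7]]
```

View pics/wrist25.png

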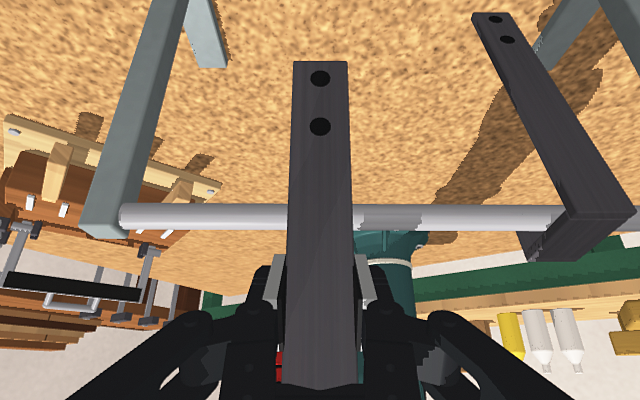

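Emit:
arm_command --pt "0 0 0 1.5 0 1.7 2.4" --pt "0 0 0 3 0 3.2 2.4" --pt "0 0 0 4.3 0 4.5 2.4" --pt "0 0 0 5.2 0 5.4 2.4" --pt "0 0 0 5.6 0 5.9 2.4" --pt "0 0 0 6 0 6.3 2.4" --pt "0 0 0 6.4 0 6.7 2.4" --pt "0 0 0 6.8 0 7.1 2.4" --pt "0 0 0 7 0 7.3 2.4" --pt "0 0 0 7 0 7.3 2.4" --pt "0 0 0 7 0 7.3 2.4"

```text
clock: 38.45
tcp_pos: [0.6158, -0.2329, 0.1626]
tool_rot: [0.885, -0.264, -0.368, -0.11]
contact_force: [-1.1, 1.0, 5.4]
grip_width: 0.306
```

```bash
python3 - <<'E'
from path import *
s=sense();print(s["clock"],s["tcp_pos"],s["contact_force"])
im=get_image("scene");cv2.imwrite(f"pics/scene26.png",im[100:300,90:340,::-1].repeat(3,0).repeat(3,1))
E
```

```text
38.45 [ 0.61584005 -0.23285311  0.16261343] [-1.11910939  0.99731656  5.40217574]
```

View pics/scene26.png

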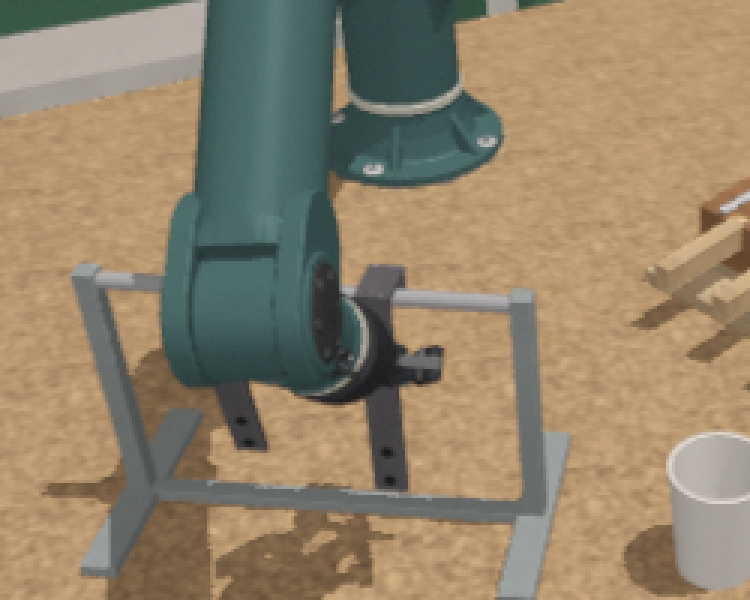

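Contact made; the hook is on the rail. Release and withdraw.

Emit:
arm_command --pt "0 0 0 0 0 0 2.6" --pt "0 0 0 0 0 0 3.0" --pt "0 0 0 0 0 0 3.6" --pt "0 0 0 0 0 0 4.5" --pt "0 0 0 0 0 0 5" --pt "0 0 0 0 0 0 5" --pt "0 0 0 0 0 0 5" --pt "0 0 0 0 0 -1 5" --pt "0 0 0 0 0 -2.5 5" --pt "0 0 0 0 0 -5 5" --pt "0 0 0 0 0 -8 5" --pt "0 0 0 0 0 -11 5" --pt "0 0 0 0 0 -14 5" --pt "0 0 0 0 0 -14 5" --pt "0 0 0 0 0 -14 5"

```text
clock: 39.75
tcp_pos: [0.6998, -0.2883, 0.2599]
tool_rot: [0.886, -0.264, -0.366, -0.109]
contact_force: [-0.6, 0.2, 0.0]
grip_width: 0.587
```

```bash
python3 - <<'E'
from path import *
s=sense();print(s["clock"],s["tcp_pos"],s["contact_force"],s["q"].round(2))
im=get_image("wrist");cv2.imwrite(f"pics/wrist27.png",im[:,:,::-1])
g=(T(FP,[-.178,0,.34]),rot_down(-71.2))
m2=tcp_of(np.array([.62,-.22,.47]),R.from_euler("z",FP[2]-np.radians(142)),REL)
m3=(np.array([.66,.1,.45]),rot_down(-71.2))
W=[("m2",m2),("m3",m3),("g",g)]
simulate(s["q"],W);ref=tool()[:2]
for n,t in W:print(n,row(*t,ref=ref));ref=t
E
```

```text
39.75 [ 0.69982001 -0.28834296  0.25987228] [-0.6062629   0.18435203  0.00511738] [ 0.33  1.01  0.16  0.91 -0.24  2.01 -1.7 ]
m2 [ 0.68  -0.259  0.463] [-0.12  0.21  0.41  1.82  0.19  0.45 -2.04] err 0.01 dq 0.14
m3 [0.66 0.1  0.45] [-0.24  0.36  0.03  1.48 -0.01  1.3  -1.44] err 0.0 dq 0.08
g [0.457 0.382 0.34 ] [-0.69  0.33 -0.09  1.78  0.03  1.03 -2.03] err 0.0 dq 0.05
m2 [0.04, 85.1, 0.0, -16.72, -1.31, -12.21]
m3 [18.14, -37.17, -49.83, -17.18, -28.96, -12.7]
g [0.0, 0.0, 0.0, -10.1, -33.22, 11.0]
```

View pics/wrist27.png

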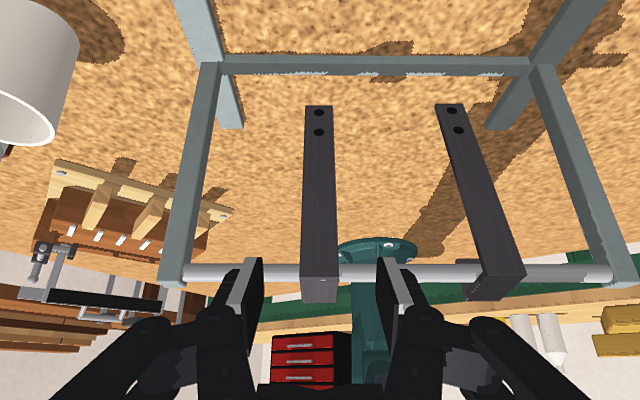

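Emit:
arm_command --pt "0 0 0 -3 0 -3 5" --pt "0 7 0 -5.5 0 -5.5 5" --pt "0 14 0 -8 0 -7 5" --pt "0 21 0 -10 0 -9 5" --pt "0 28 0 -12 0 -10.5 5" --pt "0 35 0 -14 -0.5 -11.5 5" --pt "0 42 0 -15.5 -1 -12 5" --pt "0 49 0 -16.5 -1.3 -12.2 5" --pt "0 56 0 -16.7 -1.3 -12.2 5" --pt "0 63 0 -16.7 -1.3 -12.2 5" --pt "0 70 0 -16.7 -1.3 -12.2 5" --pt "0 77 0 -16.7 -1.3 -12.2 5" --pt "0 85 0 -16.7 -1.3 -12.2 5" --pt "0 85 0 -16.7 -1.3 -12.2 5" --pt "0 85 0 -16.7 -1.3 -12.2 5"

```text
clock: 41.05
tcp_pos: [0.6766, -0.2569, 0.4595]
tool_rot: [0.903, -0.268, 0.323, 0.097]
contact_force: [-0.6, 0.1, -0.0]
grip_width: 0.585
```

```bash
python3 - <<'E'
from path import *
s=sense();print(s["clock"],s["tcp_pos"],s["q"].round(2))
m3=(np.array([.66,.1,.45]),rot_down(-71.2))
print(row(*m3))
E
```

```text
41.05 [ 0.67660873 -0.25694832  0.45951676] [-0.07  0.21  0.33  1.86  0.35  0.46 -2.18]
[17.99, -36.54, -49.72, -16.68, -29.0, -12.59]
```

Emit:
arm_command --pt "1.8 -3.7 -5 -1.7 -2.9 -1.3 5" --pt "3.6 -7.3 -9.9 -3.3 -5.8 -2.5 5" --pt "5.4 -11 -14.9 -5 -8.7 -3.8 5" --pt "7.2 -14.6 -19.9 -6.7 -11.6 -5 5" --pt "9 -18.3 -24.9 -8.3 -14.5 -6.3 5" --pt "10.8 -21.9 -29.8 -10 -17.4 -7.6 5" --pt "12.6 -25.6 -34.8 -11.7 -20.3 -8.8 5" --pt "14.4 -29.2 -39.8 -13.3 -23.2 -10 5" --pt "16.2 -32.9 -44.7 -15 -26.1 -11.3 5" --pt "18 -36.5 -49.7 -16.7 -29 -12.6 5" --pt "18 -36.5 -49.7 -16.7 -29 -12.6 5" --pt "18 -36.5 -49.7 -16.7 -29 -12.6 5"

```text
clock: 42.05
tcp_pos: [0.6659, 0.1016, 0.4529]
tool_rot: [0.986, 0.165, 0.004, -0.0]
contact_force: [0.1, -0.8, -0.5]
grip_width: 0.584
```

```bash
python3 - <<'E'
from path import *
s=sense();print(s["clock"],s["tcp_pos"],s["q"].round(2))
g=(np.array([.456,.382,.32]),rot_down(-70.5))
print(row(*g))
E
```

```text
42.05 [0.66590512 0.10155211 0.45288714] [-0.17  0.37 -0.07  1.47  0.03  1.29 -1.48]
[0.03, -0.48, -0.51, -10.83, -33.36, 13.18]
```

Emit:
arm_command --pt "0 0 0 -1.2 -3.7 0 2.8" --pt "0 0 0 -2.4 -7.4 0 2.8" --pt "0 0 0 -3.6 -11 0 2.8" --pt "0 0 0 -4.8 -14.8 1 2.8" --pt "0 0 0 -6 -18.5 3 2.8" --pt "0 0 0 -7.2 -22 5 2.8" --pt "0 0 0 -8.4 -26 7 2.8" --pt "0 0 0 -9.6 -29.7 9 2.8" --pt "0 0 -0.5 -10.8 -33.4 11 2.8" --pt "0 0 -0.5 -10.8 -33.4 13.2 2.8" --pt "0 0 -0.5 -10.8 -33.4 13.2 2.8" --pt "0 0 -0.5 -10.8 -33.4 13.2 2.8" --pt "0 0 -0.5 -10.8 -33.4 13.2 2.8" --pt "0 0 -0.5 -10.8 -33.4 13.2 2.8"

```text
clock: 43.22
tcp_pos: [0.4586, 0.3782, 0.3202]
tool_rot: [0.986, 0.164, 0.006, 0.001]
contact_force: [-0.1, -0.2, -0.1]
grip_width: 0.328
```

```bash
python3 - <<'E'
from path import *
s=sense();print(s["clock"],s["tcp_pos"],s["q"].round(2))
print(row([.456,.382,.22],rot_down(-70.5)),row([.456,.382,.181],rot_down(-70.5)))
im=get_image("wrist");cv2.imwrite(f"pics/wrist29.png",im[:,:,::-1])
im=get_image("scene");cv2.imwrite(f"pics/scene29.png",im[:,:,::-1])
im=get_image("side");cv2.imwrite(f"pics/side29.png",im[:,:,::-1])
E
```

```text
43.2167 [0.45859373 0.37819502 0.32022103] [-0.61  0.34 -0.21  1.83  0.09  0.97 -2.1 ]
[0.25, -0.63, -0.58, -0.23, -0.49, 10.02] [0.25, -0.63, -0.58, -0.28, -0.5, 13.92]
```

View pics/wrist29.png

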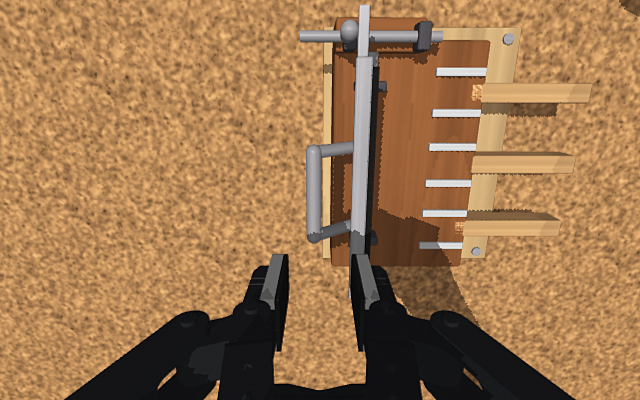

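View pics/scene29.png

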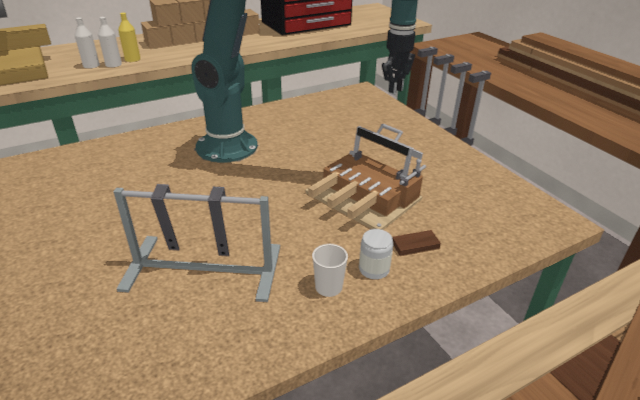

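View pics/side29.png

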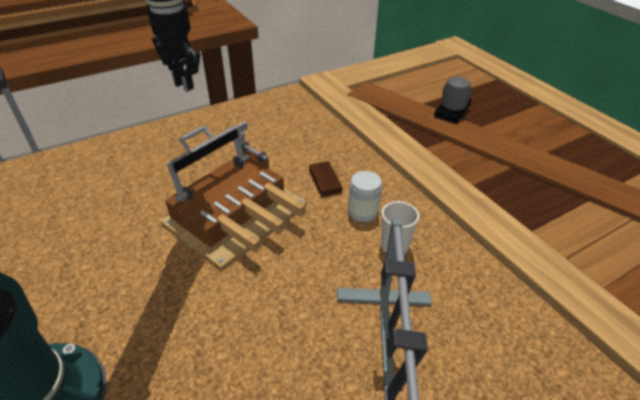

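Emit:
arm_command --pt "0.2 -0.6 -0.6 -0.2 -0.5 3 2.8" --pt "0.2 -0.6 -0.6 -0.2 -0.5 6 2.8" --pt "0.2 -0.6 -0.6 -0.2 -0.5 9 2.8" --pt "0.2 -0.6 -0.6 -0.3 -0.5 12 2.8" --pt "0.2 -0.6 -0.6 -0.3 -0.5 13.9 2.8" --pt "0.2 -0.6 -0.6 -0.3 -0.5 13.9 2.8" --pt "0.2 -0.6 -0.6 -0.3 -0.5 13.9 2.8" --pt "0.2 -0.6 -0.6 -0.3 -0.5 13.9 1" --pt "0.2 -0.6 -0.6 -0.3 -0.5 13.9 1" --pt "0.2 -0.6 -0.6 -0.3 -0.5 13.9 1" --pt "0.2 -0.6 -0.6 -0.3 -0.5 13.9 1" --pt "0.2 -0.6 -0.6 -0.3 -0.5 13.9 1" --pt "0.2 -0.6 -0.6 -0.3 -0.5 13.9 1" --newtons 30

```text
clock: 44.45
tcp_pos: [0.4534, 0.3839, 0.1807]
tool_rot: [0.985, 0.172, 0.0, -0.0]
contact_force: [1.7, -0.1, 4.8]
grip_width: 0.131
```

```bash
python3 - <<'E'
from path import *
p,Rt,s=tool();print(s["clock"],p,s["contact_force"],s["grip_width"])
t0=1.73;a0=np.arctan2(.04,.11);r=.117
# tool start position ~ angle t0; targets to match measured down tcp (.5091,.2265,.1173)
for t in np.r_[np.arange(1.62,0,-.11),0]:
    print(round(t,2),round(100*r*(np.cos(a0+t)-np.cos(a0+t0)),2),round(-100*r*(np.sin(a0+t)-np.sin(a0+t0)),2))
print(row([.5091,.2265,.1173],rot_down(-70.5)))
E
```

```text
44.45 [0.45337621 0.38393385 0.18065221] [ 1.74763064 -0.12824428  4.77331405] 0.1305112411081451
1.62 1.16 -0.56
1.51 2.37 -1.0
1.4 3.62 -1.29
1.29 4.9 -1.45
1.18 6.18 -1.47
1.07 7.46 -1.34
0.96 8.72 -1.08
0.85 9.94 -0.68
0.74 11.11 -0.14
0.63 12.22 0.51
0.52 13.25 1.29
0.41 14.18 2.17
0.3 15.01 3.15
0.19 15.73 4.22
0.08 16.33 5.36
0.0 16.69 6.22
[-0.0, -0.03, 0.26, -0.08, 16.7, 6.33]
```

Emit:
arm_command --pt "0 0 0 0 1.15 -0.55 1" --pt "0 0 0 0 2.4 -1 1" --pt "0 0 0 0 3.6 -1.3 1" --pt "0 0 0 0 4.9 -1.45 1" --pt "0 0 0 0 6.2 -1.45 1" --pt "0 0 0 0 7.45 -1.35 1" --pt "0 0 0 0 8.7 -1.1 1" --pt "0 0 0 0 9.95 -0.7 1" --pt "0 0 0 0 11.1 -0.15 1" --pt "0 0 0 0 12.2 0.5 1" --pt "0 0 0 0 13.25 1.3 1" --pt "0 0 0 0 14.2 2.15 1" --pt "0 0 0 0 15 3.15 1" --pt "0 0 0 0 15.75 4.2 1" --pt "0 0 0 0 16.3 5.35 1" --pt "0 0 0 0 16.7 6.2 1" --pt "0 0 0 0 16.7 6.5 1" --pt "0 0 0 0 16.7 6.5 1" --pt "0 0 0 0 16.7 6.5 1"

```text
clock: 46.03
tcp_pos: [0.5084, 0.2261, 0.1158]
tool_rot: [0.985, 0.172, -0.001, 0.001]
contact_force: [-6.7, -0.5, 18.6]
grip_width: 0.133
```

```bash
python3 - <<'E'
from path import *
p,Rt,s=tool();print(s["clock"],p,s["contact_force"],s["grip_width"])
im=get_image("wrist");cv2.imwrite(f"pics/wrist30.png",im[:,:,::-1])
im=get_image("scene");cv2.imwrite("pics/scene30.png",im[100:260,250:500,::-1].repeat(3,0).repeat(3,1))
E
```

```text
46.0333 [0.50839712 0.22607828 0.11580177] [-6.72284687 -0.51866323 18.59355602] 0.13338298764377643
```

View pics/scene30.png

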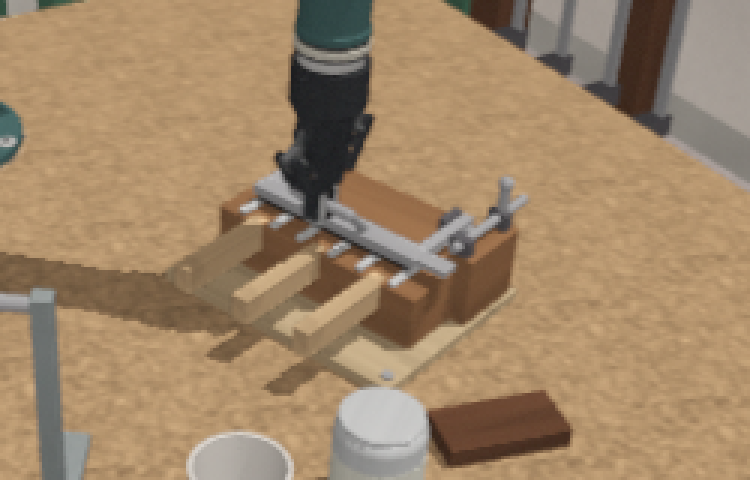

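View pics/wrist30.png

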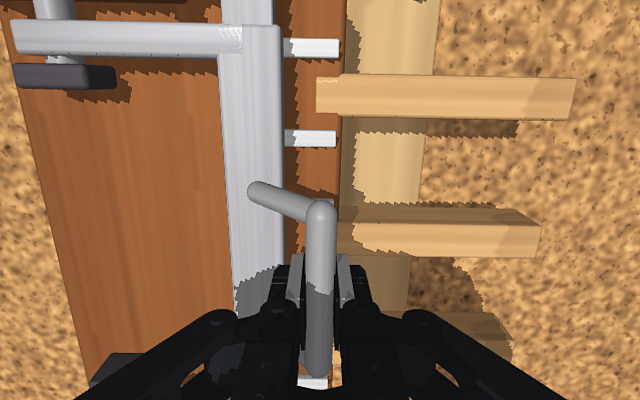

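Emit:
arm_command --pt "0 0 0 0 0 0 3.5" --pt "0 0 0 0 0 0 3.5" --pt "0 0 0 0 0 0 3.5" --pt "0 0 0 0 0 -3 3.5" --pt "0 0 0 0 0 -6 3.5" --pt "0 0 0 0 0 -9.5 3.5" --pt "0 0 0 0 0 -9.5 3.5"

```text
clock: 46.72
tcp_pos: [0.5133, 0.2276, 0.2149]
tool_rot: [0.985, 0.172, 0.005, -0.001]
contact_force: [0.5, 0.6, -0.1]
grip_width: 0.413
```

```bash
python3 - <<'E'
from path import *
p,Rt,s=tool();print(s["clock"],p,s["contact_force"],s["grip_width"])
print(row([.583,.3945,.205],rot_down(-70.5)))
im=get_image("side");cv2.imwrite("pics/side31.png",im[100:300,130:380,::-1].repeat(3,0).repeat(3,1))
E
```

```text
46.7167 [0.51327261 0.22764249 0.21486284] [ 0.54577653  0.5708295  -0.07944325] 0.41310450742946725
[0.03, -0.53, 0.28, 12.2, -13.34, 1.09]
```

View pics/side31.png

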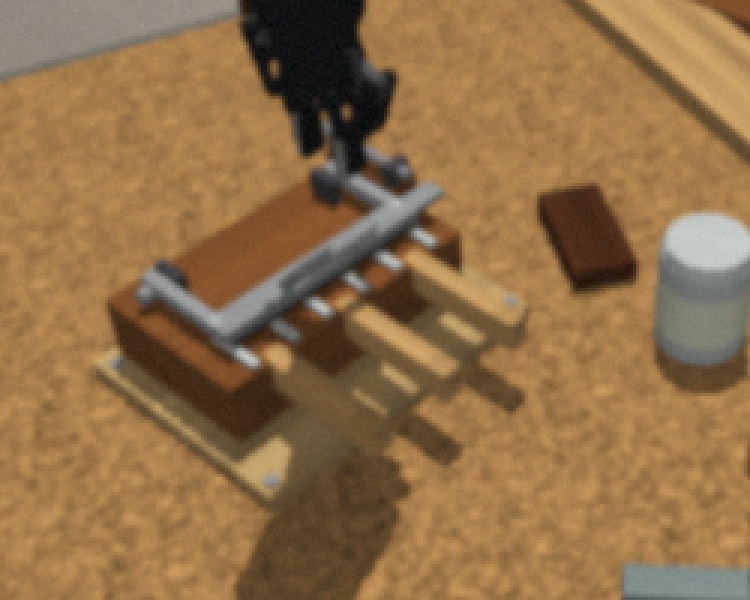

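Emit:
arm_command --pt "0 0 0 3 -3.3 0 3.5" --pt "0 0 0 6 -6.6 0 3.5" --pt "0 0 0 9 -10 0.5 3.5" --pt "0 -0.5 0.3 12.2 -13.3 1.1 3.5" --pt "0 -0.5 0.3 12.2 -13.3 1.1 3.5" --pt "0 -0.5 0.3 12.2 -13.3 1.1 3.5" --pt "0 -0.5 0.3 12.2 -13.3 1.1 3.5" --pt "0 -0.5 0.3 12.2 -13.3 1.1 3.5"

```text
clock: 47.43
tcp_pos: [0.5783, 0.39, 0.1964]
tool_rot: [0.986, 0.169, -0.007, 0.003]
contact_force: [0.0, -0.8, 0.7]
grip_width: 0.411
```

```bash
python3 - <<'E'
from path import *
p,Rt,s=tool();print(s["clock"],p)
print(row([.583,.3945,.127],rot_down(-70.5)))
c=calibration("wrist");im=get_image("wrist");cv2.imwrite("pics/wrist32.png",im[:,:,::-1])
for d in place_of("bolt_knob","wrist")[:2]:print(d,backz(c,d["centre"],.132))
E
```

```text
47.4333 [0.57827285 0.39002353 0.19637023]
[0.22, 0.82, -0.07, 0.69, -0.29, 6.93]
{'centre': [316.7, 213.1], 'confidence': 0.82} [0.58466779 0.39265933 0.132     ]
```

View pics/wrist32.png

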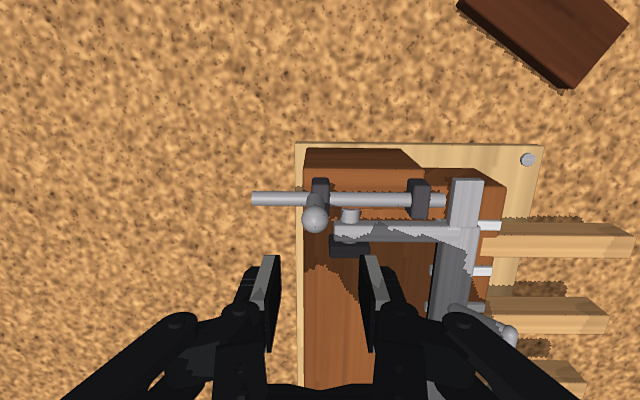

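Emit:
arm_command --pt "0.2 0.8 0 0.7 -0.3 1 3.5" --pt "0.2 0.8 0 0.7 -0.3 3 3.5" --pt "0.2 0.8 0 0.7 -0.3 5 3.5" --pt "0.2 0.8 0 0.7 -0.3 6.8 3.5" --pt "0.2 0.8 0 0.7 -0.3 6.8 3.5" --pt "0.2 0.8 0 0.7 -0.3 6.8 1" --pt "0.2 0.8 0 0.7 -0.3 6.8 1" --pt "0.2 0.8 0 0.7 -0.3 6.8 1" --pt "0.2 0.8 0 0.7 -0.3 6.8 1" --pt "0.2 0.8 0 0.7 -0.3 6.8 1" --pt "0.2 0.8 0 0.7 -0.3 6.8 1"

```text
clock: 48.45
tcp_pos: [0.5841, 0.3957, 0.1307]
tool_rot: [0.986, 0.169, 0.001, -0.0]
contact_force: [-0.3, -4.7, 3.0]
grip_width: 0.161
```

Emit:
arm_command --pt "0 0 0 0 0.5 0 1" --pt "0 0 0 0 1 0 1" --pt "0 0 0 0 1.5 0 1" --pt "0 0 0 0 2 0 1" --pt "0 0 0 0 2.5 0 1" --pt "0 0 0 0 3 0 1" --pt "0 0 0 0 3.4 0 1" --pt "0 0 0 0 3.7 0 1" --pt "0 0 0 0 3.8 0 1" --pt "0 0 0 0 3.8 0 1" --pt "0 0 0 0 3.8 0 1"

```text
clock: 49.37
tcp_pos: [0.5958, 0.3614, 0.1306]
tool_rot: [0.986, 0.169, 0.001, -0.002]
contact_force: [-4.6, 1.5, 6.8]
grip_width: 0.16
```

```bash
python3 - <<'E'
from path import *
p,Rt,s=tool();print(s["clock"],p,s["contact_force"],s["grip_width"])
im=get_image("wrist");cv2.imwrite("pics/wrist33.png",im[:,:,::-1])
E
```

```text
49.3667 [0.59582602 0.36143063 0.13064452] [-4.58916651  1.51473442  6.76355381] 0.15964958884652122
```

View pics/wrist33.png

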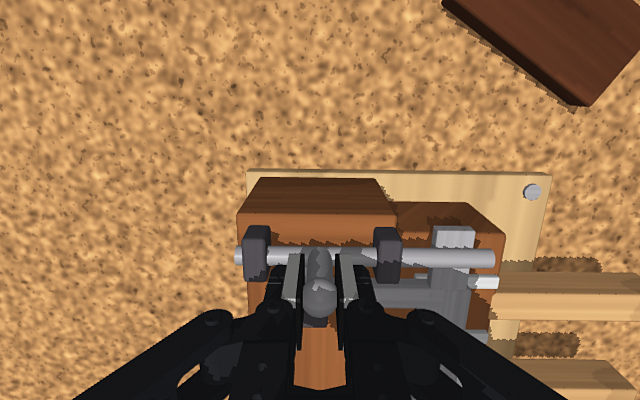

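Emit:
arm_command --pt "0 0 0 0 0.3 0 1" --pt "0 0 0 0 0.3 0 1" --pt "0 0 0 0 0.1 0 3.5" --pt "0 0 0 0 0.1 0 3.5" --pt "0 0 0 0 0.1 0 3.5" --pt "0 0 0 0 0.1 -3 3.5" --pt "0 0 0 0 0.1 -7 3.5" --pt "0 0 0 0 0.1 -11 3.5" --pt "0 0 0 0 0.1 -15 3.5" --pt "0 0 0 0 0.1 -15 3.5" --pt "0 0 0 0 0.1 -15 3.5"

```text
clock: 50.33
tcp_pos: [0.599, 0.3596, 0.2834]
tool_rot: [0.986, 0.168, 0.005, -0.002]
contact_force: [0.0, -0.1, -0.7]
grip_width: 0.411
```

```bash
python3 - <<'E'
from path import *
p,Rt,s=tool();print(s["clock"],p)
c=calibration("wrist");im=get_image("wrist");cv2.imwrite("pics/wrist34.png",im[:,:,::-1])
for d in place_of("bolt_knob","wrist")[:1]:
    w=backz(c,d["centre"],.132);print(w,R.from_euler("z",-FP[2]).apply(w-[FP[0],FP[1],0]))
im=get_image("scene");cv2.imwrite("pics/scene34.png",im[:,:,::-1])
im=get_image("side");cv2.imwrite("pics/side34.png",im[:,:,::-1])
E
```

```text
50.3333 [0.59901107 0.3596457  0.28336635]
[0.59535076 0.35932979 0.132     ] [-0.11216132  0.1234343   0.132     ]
```

View pics/wrist34.png

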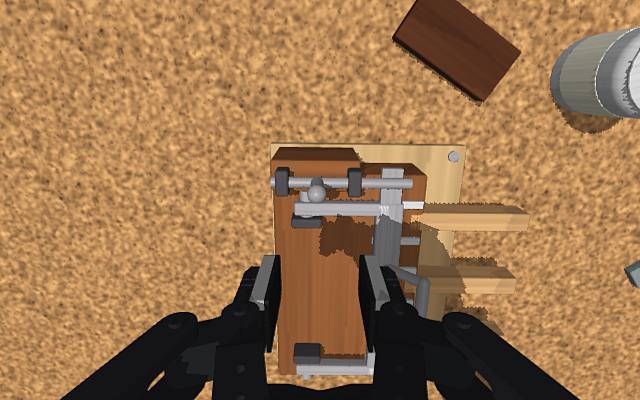

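View pics/scene34.png

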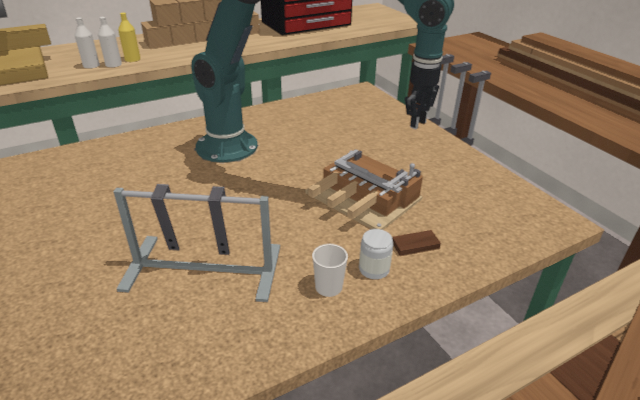

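View pics/side34.png

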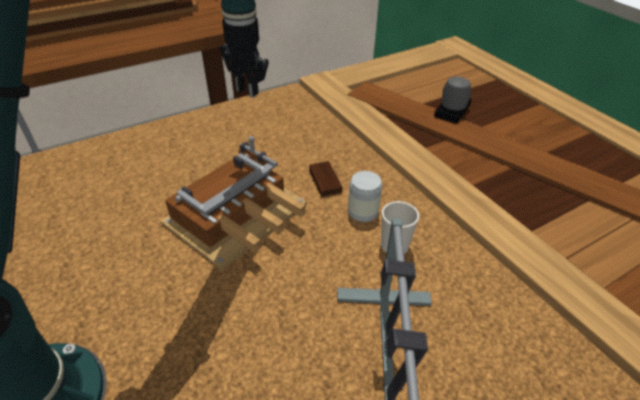

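```bash
python3 -c "
from workcell import *
print(job_done(),sense()['clock'])"
```

```text
the job is handed in; nothing more can be done
the job is handed in; nothing more can be done
```

The job is done and handed in at about 50 s of the 210 s. There were two straps in the fixture (the third was absent), and both now hang on the paint rack.

I drew the bolt about 35 mm and swung the clamp bar back to about 1.73 rad. I then slid each strap about 60 mm off its tongue and hung it on the rail from the far side. The straps hang about 130 mm apart. After that I swung the bar back down and pushed the bolt home.

**Last checks:**
- **Straps and rack:** the final pictures show both straps hanging freely, let go and well apart, on an upright rack. I saw no sign that the rack had been knocked.
- **Clamp bar:** it lies fully down, judged from the pictures and from the gripper returning to within 2 mm of where it first held the bar.
- **Bolt:** the knob came out about 2 mm from its home position, within the 5 mm allowed. This is no larger than the camera error, and the push travelled 36 mm against the 35.5 mm drawn.
- **Tin, cup and offcut:** they look unmoved in the scene and side pictures.

I checked by picture and arm position only; no check failed. A few network detections were plainly wrong, such as one for the rack that landed near the fixture, so I ignored them.

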